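# Tip reject cells into the spring-flap hopper

### The job

Unlock the reject hopper by drawing its lock pin right out of the bore and laying it in the open notch beside it, and put every rectangular cell from the bench into the steel scoop. Then carry the scoop over, push the spring flap down with the scoop's front edge and, while that edge keeps the flap open, tip all the cells into the hopper. Set the empty scoop back upright on its rubber mat, with the flap shut and the pin left in the notch, without disturbing the other things on the bench.

Things in the scene. Friction and masses are not known exactly. Their poses are not given: they have to be found in the camera images.
- hopper: Blue fixed hopper, clear sides (its +y and -y), 235 (x -145 to +90) x 172 (y) x 170 mm high, walls 8 mm, hollow inside above z = 8 mm. Origin on the bench under it; z up; its +x side, with the pin's boss and the notch bracket, faces about to the robot's right. In the top an opening, x -42 to +72, y -78 to +78 mm, closed by the flap; the top around it is a rim at z = 170 mm.
- hinge_line (a point): middle of the flap's hinge, on the hopper at x = +72, y = 0, z = 168 mm; the hinge axis runs along hopper y
- flap (a joint): angle of the spring flap (rad): 0 shut, level with the hopper's top, growing as it is pushed down into the hopper, stop at 1.3. Aluminium plate 110 (x) x 150 (y) x 4 mm, hinged on its +x edge (hopper axes). A spring shuts it: 1.5 N at the free edge starts it, 3 N at 1 rad; a few cells lying on it hardly open it. With the pin in the bore it gives only about 0.1 rad.
- pin_knob (a point): centre of the lock pin's grey round knob, 30 mm diameter, 18 mm long. The pin's own x axis is its axis, pointing from tip to knob; the steel shank, 12 mm diameter, begins 9 mm from this point and ends 95 mm from it. The pin (90 g, loose) at first lies level in the bore, the knob's centre 25 mm out from the boss, the tip under the flap.
- pin_shank (a point): middle of the pin's shank, 52 mm from the knob's centre along the pin's -x axis
- bore (a point): centre of the mouth of the pin's bore, at hopper x = +110, y = -30, z = 156 mm. 14 mm square hole along hopper x, 28 mm long, through boss and wall (boss x +82 to +110, y -55 to -5, z 130 to 170 mm). The pin's tip starts 70 mm in from the mouth: drawing it over 72 mm towards hopper +x frees it.
- notch (a point): axis of the parked pin, at hopper x = +124, y = +42, z = 126 mm, in the open-topped U notch on the hopper's +x side: x +90 (the wall) to +158 mm, 18 mm wide, floor z = 120, cheeks 5 mm thick up to z = 140 mm. The parked pin lies level along hopper x on the notch floor, knob outside: knob centre about hopper x = +189 mm, tip just clear of the wall.
- scoop: Open-fronted steel scoop on the mat, 145 (x) x 136 (y) mm, 0.32 kg, sheet 4 mm. Origin on its underside; front edge x = -85, rear wall x = +60 mm; z up. Side and rear walls 45 mm high (sides 22 mm near the front), inside y -64 to +64; no front wall: cells slide out over the -x edge when tipped front down 25 to 38 degrees or more. Carry it level when loaded.
- scoop_handle (a point): centre of the scoop's grey handle bar, a bridge across the scoop along its y, 14 mm thick (x), 28 mm high (z 56 to 84 mm), 128 mm long; this point is at scoop x = +40, y = 0, z = 70 mm
- scoop_lip (a point): middle of the scoop's front edge, at scoop x = -85, y = 0, z = 2 mm (the floor is 4 mm thick)
- scoop_floor (a point): middle of the free floor ahead of the handle, top of the floor, at scoop x = -25, y = 0, z = 4 mm
- mat: grey rubber mat 190 (x) x 180 (y) x 4 mm fixed on the bench, where the scoop stands; origin at the centre of its underside. At first the scoop stands about centred on it.
- cell1_mid (a point): centre of a rectangular aluminium cell with a black end, 70 (x, long) x 26 (y) x 20 (z) mm, 50 to 90 g; lies flat, its long axis about across the bench; three to five of the six are present (None if absent or held)
- cell2_mid (a point): centre of a rectangular aluminium cell with a black end, 70 (x, long) x 26 (y) x 20 (z) mm, 50 to 90 g; lies flat, its long axis about across the bench; three to five of the six are present (None if absent or held)
- cell3_mid (a point): centre of a rectangular aluminium cell with a black end, 70 (x, long) x 26 (y) x 20 (z) mm, 50 to 90 g; lies flat, its long axis about across the bench; three to five of the six are present (None if absent or held)
- cell4_mid (a point): centre of a rectangular aluminium cell with a black end, 70 (x, long) x 26 (y) x 20 (z) mm, 50 to 90 g; lies flat, its long axis about across the bench; three to five of the six are present (None if absent or held)
- cell5_mid (a point): centre of a rectangular aluminium cell with a black end, 70 (x, long) x 26 (y) x 20 (z) mm, 50 to 90 g; lies flat, its long axis about across the bench; three to five of the six are present (None if absent or held)
- cell6_mid (a point): centre of a rectangular aluminium cell with a black end, 70 (x, long) x 26 (y) x 20 (z) mm, 50 to 90 g; lies flat, its long axis about across the bench; three to five of the six are present (None if absent or held)
- round_a: bystander: round green cell standing, 26 mm diameter, 65 mm high, origin at its foot
- round_b: bystander: another round green cell standing, like round_a
- tape_roll: bystander: roll of yellow tape, 84 mm diameter, 22 mm high
- screwdriver: bystander: screwdriver lying, 170 mm long
- dish: bystander: shallow glass dish, 80 mm diameter, 16 mm high
There are look-alikes about, which are no part of the job. What is shaped like the part that bears pin_knob but orange is not meant.

How it is judged (in metres and radians):
On the way, in this order (a step that is already met when the one before it is completed fails the run):
1. the pin lies in the notch and every cell lies in the upright scoop (y of pin_shank in the frame of hopper between 0.033 and 0.051 m and x of pin_shank in the frame of hopper between 0.115 and 0.175 m and z of pin_shank in the frame of hopper between 0.118 and 0.135 m and angle between the x axis of pin_shank and the x axis of hopper, either way round below 0.2 rad and x of cell1_mid in the frame of scoop between -0.08 and 0.056 m and y of cell1_mid in the frame of scoop between -0.064 and 0.064 m and z of cell1_mid in the frame of scoop between 0.005 and 0.08 m and x of cell2_mid in the frame of scoop between -0.08 and 0.056 m and y of cell2_mid in the frame of scoop between -0.064 and 0.064 m and z of cell2_mid in the frame of scoop between 0.005 and 0.08 m and x of cell3_mid in the frame of scoop between -0.08 and 0.056 m and y of cell3_mid in the frame of scoop between -0.064 and 0.064 m and z of cell3_mid in the frame of scoop between 0.005 and 0.08 m and x of cell4_mid in the frame of scoop between -0.08 and 0.056 m and y of cell4_mid in the frame of scoop between -0.064 and 0.064 m and z of cell4_mid in the frame of scoop between 0.005 and 0.08 m and x of cell5_mid in the frame of scoop between -0.08 and 0.056 m and y of cell5_mid in the frame of scoop between -0.064 and 0.064 m and z of cell5_mid in the frame of scoop between 0.005 and 0.08 m and x of cell6_mid in the frame of scoop between -0.08 and 0.056 m and y of cell6_mid in the frame of scoop between -0.064 and 0.064 m and z of cell6_mid in the frame of scoop between 0.005 and 0.08 m and angle between scoop's own z axis and vertical below 0.25 rad), for 0.2 s.
2. the scoop's front edge is down in the hopper's opening, tipped, and the flap is pushed open (value of joint flap above 0.3 rad and x of scoop_lip in the frame of hopper between -0.05 and 0.075 m and y of scoop_lip in the frame of hopper between -0.07 and 0.07 m and z of scoop_lip in the frame of hopper below 0.16 m and angle between scoop's own z axis and vertical above 0.3 rad), for 0.1 s.
3. every cell is inside the hopper and the flap has shut again (x of cell1_mid in the frame of hopper between -0.14 and 0.084 m and y of cell1_mid in the frame of hopper between -0.08 and 0.08 m and z of cell1_mid in the frame of hopper between 0.005 and 0.13 m and x of cell2_mid in the frame of hopper between -0.14 and 0.084 m and y of cell2_mid in the frame of hopper between -0.08 and 0.08 m and z of cell2_mid in the frame of hopper between 0.005 and 0.13 m and x of cell3_mid in the frame of hopper between -0.14 and 0.084 m and y of cell3_mid in the frame of hopper between -0.08 and 0.08 m and z of cell3_mid in the frame of hopper between 0.005 and 0.13 m and x of cell4_mid in the frame of hopper between -0.14 and 0.084 m and y of cell4_mid in the frame of hopper between -0.08 and 0.08 m and z of cell4_mid in the frame of hopper between 0.005 and 0.13 m and x of cell5_mid in the frame of hopper between -0.14 and 0.084 m and y of cell5_mid in the frame of hopper between -0.08 and 0.08 m and z of cell5_mid in the frame of hopper between 0.005 and 0.13 m and x of cell6_mid in the frame of hopper between -0.14 and 0.084 m and y of cell6_mid in the frame of hopper between -0.08 and 0.08 m and z of cell6_mid in the frame of hopper between 0.005 and 0.13 m and value of joint flap below 0.08 rad), for 0.2 s.
At the end, for the whole second after the job is handed in: All cells inside the hopper; flap shut (under 0.08 rad); pin lying along the notch (shank middle within 9 mm of its middle line, by its floor, within 0.2 rad); scoop upright, at rest, standing on the mat with its middle within about 60 mm of the mat's (all of step 3 and y of pin_shank in the frame of hopper between 0.033 and 0.051 m and x of pin_shank in the frame of hopper between 0.115 and 0.175 m and z of pin_shank in the frame of hopper between 0.118 and 0.135 m and angle between the x axis of pin_shank and the x axis of hopper, either way round below 0.2 rad and x of scoop in the frame of mat between -0.07 and 0.095 m and y of scoop in the frame of mat between -0.06 and 0.06 m and angle between scoop's own z axis and vertical below 0.08 rad and height (world z) of scoop below 0.012 m and linear speed of each of scoop, pin below 0.03 m/s); the robot touches nothing.
It fails at once if round_a is knocked away (distance of round_a from where it was at the start of the episode above 0.05 m).
It fails at once if round_b is knocked away (distance of round_b from where it was at the start of the episode above 0.05 m).
It fails at once if tape_roll is knocked away (distance of tape_roll from where it was at the start of the episode above 0.05 m).
It fails at once if screwdriver is knocked away (distance of screwdriver from where it was at the start of the episode above 0.05 m).
It fails at once if dish is knocked away (distance of dish from where it was at the start of the episode above 0.05 m).
Of cell1, cell2, cell3, cell4, cell5, cell6 only 3 to 5 are there at a start; the rules pass over those that are not, and their reading is None.
At some moment in a run one of cell1, cell2, cell3, cell4, cell5, cell6, scoop may be knocked a few centimetres aside while the robot is not near it.
It also fails if it takes over 210 s, if anything falls off the work surface, if the arm or the gripper's body presses on something with over 40 N, if the wrist force passes 120 N, or if a joint passes its speed limit or range.

### The arm

A 6-joint arm with a two-finger parallel gripper is mounted at the origin on the work surface. World frame = base frame: x ahead of the robot, y to its left, z up, the work surface at z = 0. Lengths are in m, angles in degrees, forces in N, time in s.
With the tool pointing down it reaches from about 0.375 to 0.9 m from the base axis. Payload 3.1 kg.
Tool frame: the origin (TCP) lies on the centre line of the jaws, within the pads' length; the fingertips stand 25 mm ahead of it and the grasp point (between the pads) lies 6 mm ahead of it; z points along the fingers, y is the line along which they close (so a half turn about z gives the same grasp; the last joint's range is limited). The gripper opens to 87 mm and grips with 3 to 60 N. Pads are 19 mm wide; open, the fingers measure 117 mm over their backs; the gripper's body (75 mm by 190 mm) begins 51 mm behind the grasp point.
Start: joints at [-82.477, 30.224, 82.088, -0, 67.689, -10.227], TCP at [0.191, -0.595, 0.248] pointing down, gripper open.
Joint ranges: [-176.69, 176.69], [-43.24, 126.21], [12.49, 139.97], [-82, 262], [0, 151.66], [-163.58, 163.58]. Speed limits (degrees/s): [159.86, 159.86, 180, 180, 180, 180].

### API

Orientations are given as a 3x3 rotation matrix whose columns are the frame's x, y, z axes.
In Python, from rig import bot, cams, models gives the robot as it stands. The module is installed in compiled form; this text tells all that it offers.
- The arm moves only by the shell command python3 -m handwheel 'ROWS' [OPENING]. ROWS is JSON, a list of rows, each a list of 6 numbers: the shift along the world's x, y, z each as a share of 1 m, from -1 to 1, then the turn, a rotation vector about the world's x, y, z each as a share of 2 rad, from -1 to 1. In form: [[dx, dy, dz, wx, wy, wz], ...]. A call has exactly 8 rows; each row is the pose to reach, as a shift and turn from the pose commanded when the call began; what a row does not reach only later rows make up. A row lasts 1/12 s, in which the tool goes at most 41.7 mm and 7.16 degrees, less where a joint would pass 70% of its speed; a pose out of reach is approached as far as the arm can. A call with a number of a shift or a turn outside -1 to 1 is refused whole. A call with a gripper value outside its range is refused whole. OPENING is the opening, from -1 (shut) to 1 (fully open), so that 0 is half open, set as the call begins (- or left out, the last holds). The fingers move at their own pace and stop on an object; the grip force is fixed at half the most. Time passes only in rows, so rows that repeat a pose let the fingers close, or fill a call up. It gives the time, the measured TCP pose, the force, the opening and the grip force at its end, in the units of the state.
- bot.read_state(): the state, without advancing time (a new reading comes with each control period).
- cams.capture(name): name is "side" or "top" or "wrist"; returns (picture, depth): 400x640x3 uint8, blue, green, red; 400x640 float32, m along the optical axis (not along the pixel's ray), 0 where there is no reading.
- cams.calibration(name): a dict with "mtx" (3x3 intrinsics, pixels), "R" (3x3) and "t" (3): a world point X has camera coordinates R X + t; the wrist camera has in their place "tool_from_camera" (4x4, takes a point from camera to tool coordinates, whose origin is the TCP and whose axes are the flange's). Camera axes: x right, y down, z forward; pixel columns grow to the right and rows downward; lengths in m; the calibration is good to about 2 mm. A picture is of the moment at which its call begins: read the wrist's pose just before it. calibration takes no time and is no camera call.
- bot.hand_in(): hands the job in; it is judged then, once.
Trained networks look in the newest picture that a camera, given by its name, has taken for a name from the list of things; names that differ only in an ending like _2 or _b are one class to them, and where a whole thing is asked for, a point or a joint stands for the part that bears it (a point fixed in the world has none). Each returns a list of dicts, best first, with "conf" (0 to 1); they miss things now and then, are a little off and sometimes report something else, mostly with a low value. They report only what shows in the picture. A call takes as long as a camera call. They do not tell look-alikes from the thing itself.
- models.spot_in(query, camera): "position" ([column, row] in pixels, amid what is visible of it).
- models.tip_of(query, camera): "position" ([column, row] in pixels: a listed point, or the origin of a listed thing).
The state is a dict: "time_s": time; "joint_positions": joint angles; "qvel": joint speeds; "tau": joint torques, N m; "position": TCP position; "tcp_rot": TCP orientation; "force": force on the tool from outside, world axes, zero at the start; "moment": the same for the moment, N m; "opening": opening from 0.0 (shut) to 1.0 (fully open); "grasp_force": force on a finger pad.
Only numpy, scipy, OpenCV 4.12 (cv2) and the standard library are available. Lean on these libraries where they do the work, as an engineer would, in place of code of your own. Each camera call takes 0.05 s, during which the arm holds its last target. There are 200 camera calls.

## Working session

There is one attempt and no reset: what is moved stays moved. The work goes in short steps, Python scripts to look and compute and a shell command to move; the robot and the scene stay as the last step left them, time stands still between calls to the robot, and variables do not carry over. Pictures are saved under pics/ and viewed, at most 14 in all, crops included, and the job is handed in when it is done.

```bash
mkdir -p pics; cat > h.py <<'E'
import numpy as np, cv2
from rig import bot, cams, models
def cap(n):
    s=bot.read_state(); im,d=cams.capture(n); c=cams.calibration(n); K=np.array(c["mtx"])
    if n=="wrist":
        T=np.array(c["tool_from_camera"]); R=np.array(s["tcp_rot"]); p=np.array(s["position"])
        Rw=R@T[:3,:3]; tw=R@T[:3,3]+p
    else:
        Rc=np.array(c["R"]); Rw=Rc.T; tw=-Rc.T@np.array(c["t"])
    return im,d,(K,Rw,tw)
def atz(px,cam,z):
    K,R,t=cam; r=R@np.linalg.solve(K,[px[0],px[1],1]); return t+r*(z-t[2])/r[2]
def dep(px,d,cam,w=2):
    K,R,t=cam; u,v=int(round(px[0])),int(round(px[1])); q=d[max(0,v-w):v+w+1,max(0,u-w):u+w+1]; q=q[q>0]
    if q.size==0: return None
    return t+R@(np.linalg.solve(K,[px[0],px[1],1])*np.median(q))
def cloud(d,cam):
    K,R,t=cam; v,u=np.mgrid[:d.shape[0],:d.shape[1]]
    P=np.stack([u,v,np.ones_like(u)],-1)@np.linalg.inv(K).T*d[...,None]
    return P@R.T+t
E
cat > a.py <<'E'
from h import *
np.set_printoptions(precision=3,suppress=True)
for n in ["top","side"]:
    im,d,c=cap(n); cv2.imwrite(f"pics/{n}0.png",im); print(n,c[2],c[1].round(2).tolist(),c[0][0,0])
    for q in ["hopper","hinge_line","pin_knob","pin_shank","bore","notch","scoop","scoop_handle","scoop_lip","mat","cell1_mid","round_a","tape_roll","screwdriver","dish"]:
        for r in models.tip_of(q,n)[:6]:
            if r["conf"]>.3: print(q,round(r["conf"],2),np.round(r["position"],0),dep(r["position"],d,c))
E
python3 a.py
```

```text
top [ 0.374 -0.019  1.274] [[0.01, -0.99, 0.17], [-1.0, -0.01, 0.01], [-0.01, -0.17, -0.99]] 427.92429225542406
hinge_line 0.68 [219. 216.] [0.51  0.246 0.17 ]
hinge_line 0.63 [355. 130.] [ 0.797 -0.12   0.022]
pin_knob 0.72 [206. 169.] [0.67  0.328 0.026]
pin_knob 0.7 [187. 292.] [0.311 0.363 0.025]
pin_knob 0.65 [346. 293.] [ 0.31 -0.09  0.03]
pin_knob 0.52 [405. 206.] [ 0.565 -0.27   0.008]
pin_knob 0.43 [244. 222.] [0.496 0.181 0.167]
pin_shank 0.68 [219. 159.] [0.709 0.296 0.   ]
pin_shank 0.64 [226. 225.] [0.488 0.226 0.171]
pin_shank 0.59 [205. 297.] [0.296 0.317 0.001]
pin_shank 0.47 [333. 280.] [ 0.348 -0.054  0.015]
notch 0.73 [242. 200.] [0.558 0.196 0.134]
scoop 0.66 [400. 151.] [ 0.739 -0.26  -0.   ]
scoop 0.62 [383. 198.] [ 0.589 -0.207  0.001]
scoop 0.58 [413. 211.] [ 0.551 -0.294  0.008]
scoop 0.5 [218. 217.] [0.509 0.25  0.17 ]
scoop_handle 0.79 [426. 215.] [ 0.528 -0.313  0.085]
scoop_handle 0.35 [357. 130.] [ 0.796 -0.126  0.024]
scoop_lip 0.7 [385. 199.] [ 0.587 -0.211  0.007]
mat 0.33 [216. 216.] [0.511 0.256 0.168]
cell1_mid 0.66 [329. 165.] [ 0.687 -0.043  0.02
[... 863 characters left out ...]
pin_shank 0.56 [353. 161.] [ 0.558 -0.271  0.008]
bore 0.93 [298. 266.] [0.494 0.214 0.17 ]
notch 0.66 [269. 260.] [0.575 0.205 0.121]
notch 0.66 [368. 136.] [ 0.537 -0.316  0.084]
notch 0.4 [300. 268.] [0.488 0.216 0.17 ]
scoop 0.89 [355. 158.] [ 0.557 -0.283  0.01 ]
scoop_handle 0.69 [366. 136.] [ 0.544 -0.318  0.08 ]
scoop_lip 0.65 [338. 169.] [ 0.587 -0.217  0.007]
cell1_mid 0.66 [278. 201.] [ 0.685 -0.019  0.021]
round_a 0.63 [240. 241.] [0.708 0.141 0.019]
round_a 0.45 [223. 230.] [0.77  0.129 0.013]
tape_roll 0.83 [304. 143.] [ 0.737 -0.281  0.001]
screwdriver 0.48 [263. 170.] [ 0.795 -0.116 -0.   ]
dish 0.81 [359. 277.] [0.39  0.094 0.005]
dish 0.56 [303. 144.] [ 0.736 -0.274  0.   ]
```

View pics/top0.png

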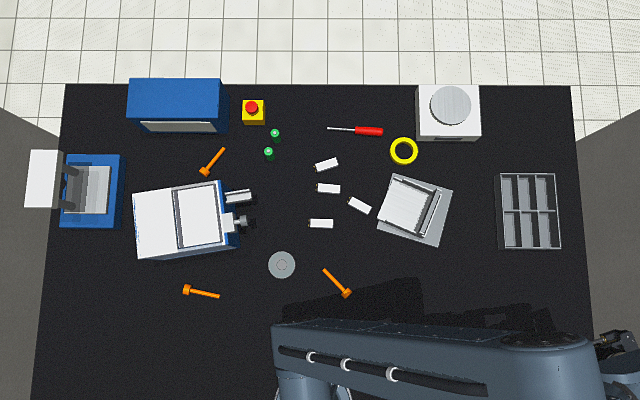

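View pics/side0.png

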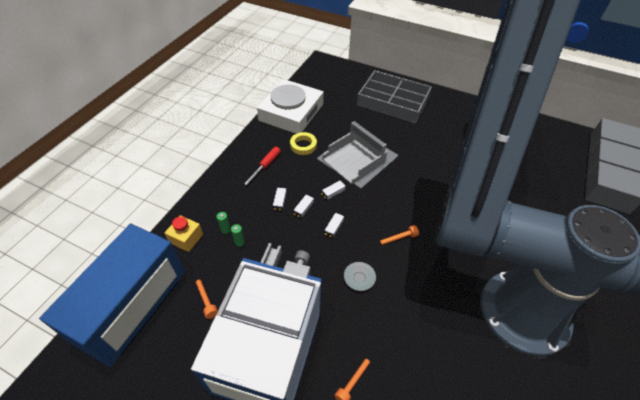

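The top view shows four white cells at (327,164), (328,188), (360,205) and (321,223). The scoop stands on its mat at (413,211) with its handle at (426,215), and the hopper is at (190,220) with its flap and the grey knob at (241,221). The notch bracket is at (237,197). Pin look-alikes at (206,169), (187,292) and (346,293) are orange. The one meant is the grey knob at (241,221), which sits in the boss.

```bash
cat > m.py <<'E'
from h import *
np.set_printoptions(precision=4,suppress=True)
def rect(P,name):
    (c,s,a)=cv2.minAreaRect((P[:,:2]*1000).astype(np.float32)); 
    print(name,len(P),"c",np.round(c,1),"size",np.round(s,1),"ang",round(a,1),"z",np.median(P[:,2]).round(4),np.percentile(P[:,2],98).round(4))
def comps(P,mask,name,mn=25):
    n,l,st,ce=cv2.connectedComponentsWithStats(mask.astype(np.uint8))
    for i in range(1,n):
        if st[i,4]>=mn: rect(P[l==i],f"{name} px{ce[i].round(0)}")
def box(P,x,y,z): return (P[...,0]>x[0])&(P[...,0]<x[1])&(P[...,1]>y[0])&(P[...,1]<y[1])&(P[...,2]>z[0])&(P[...,2]<z[1])
if __name__=="__main__":
  for n in ["top","side"]:
    im,d,c=cap(n); P=cloud(d,c); print(n)
    comps(P,box(P,(.35,.68),(.2,.5),(.163,.178))&(im.min(2)>90),"hoptop",60)
    comps(P,box(P,(.45,.62),(.12,.24),(.10,.19)),"boss/knob/notch")
    comps(P,box(P,(.45,.62),(.12,.195),(.145,.19)),"knob",8)
    comps(P,box(P,(.45,.62),(.12,.24),(.132,.145)),"cheeks",8)
    comps(P,box(P,(.45,.75),(-.15,.08),(.012,.03)),"cell")
    comps(P,box(P,(.42,.65),(-.4,-.2),(.07,.095)),"handle")
    comps(P,box(P,(.42,.66),(-.42,-.15),(.002,.0065)),"mat/floor")
    k=im[205:240,225:260] if n=="top" else im[240:285,255:320]
    cv2.imwrite(f"pics/knob_{n}.png",cv2.resize(k,None,fx=8,fy=8,interpolation=cv2.INTER_CUBIC))
E
python3 m.py
```

```text
top
hoptop px[179. 219.] 5691 c [506.2 340.6] size [172.7 257.5] ang 9.6 z 0.1694 0.174
boss/knob/notch px[233. 213.] 875 c [520.6 206. ] size [ 67.9 140.4] ang 90.0 z 0.1573 0.1741
knob px[243. 220.] 89 c [502.3 184.4] size [29.1 18.3] ang 9.8 z 0.1665 0.1729
cheeks px[237. 191.] 61 c [583.  207.9] size [ 6.  64.3] ang 9.3 z 0.1393 0.1438
cheeks px[237. 200.] 66 c [560.6 206.6] size [10.8 68.8] ang 13.1 z 0.1396 0.144
cheeks px[235. 230.] 9 c [477.8 207.7] size [ 5.8 15.3] ang 64.9 z 0.1385 0.1433
cell px[326. 164.] 208 c [689.1 -31.3] size [27.3 72. ] ang 20.1 z 0.0202 0.0248
cell px[328. 188.] 208 c [617.  -38.3] size [71.  26.2] ang 85.2 z 0.02 0.0253
cell px[357. 204.] 177 c [ 568.8 -127.8] size [63.9 26.4] ang 60.2 z 0.0204 0.0249
cell px[320. 223.] 218 c [512.  -16.9] size [70.9 26.1] ang 87.2 z 0.0198 0.0247
handle px[429. 211.] 297 c [ 540.5 -323.3] size [ 15.1 135.9] ang 66.8 z 0.0876 0.0928
mat/floor px[412. 180.] 74 c [ 649.7 -288.7] size [86.5 17.3] ang 71.4 z 0.0039 0.0064
mat/floor px[389. 184.] 32 c [ 632.6 -222.9] size [18.  36.9] ang 73.2 z 0.0039 0.0063
mat/floor p
[... 565 characters left out ...]
3 49.7] ang 10.6 z 0.1399 0.1428
cheeks px[275. 255.] 69 c [562. 197.] size [ 5.6 52.5] ang 10.0 z 0.1399 0.143
cell px[330. 190.] 165 c [ 568.9 -126.8] size [64.7 28.1] ang 57.1 z 0.0199 0.0238
cell px[279. 198.] 196 c [689.9 -31.8] size [26.4 73.8] ang 18.3 z 0.0202 0.0244
cell px[302. 205.] 213 c [617.1 -39.4] size [72.4 26.7] ang 83.2 z 0.0202 0.0239
cell px[333. 224.] 227 c [513.2 -18.2] size [72.7 27. ] ang 88.6 z 0.0201 0.024
handle px[368. 135.] 298 c [ 541.5 -324.2] size [ 18.8 138.7] ang 66.8 z 0.0855 0.0916
mat/floor px[375. 170.] 297 c [ 483.9 -275.4] size [215.   51.4] ang 80.4 z 0.0043 0.0063
mat/floor px[325. 163.] 35 c [ 635.4 -222.8] size [17.3 52.6] ang 72.7 z 0.0039 0.0062
```

View pics/knob_side.png

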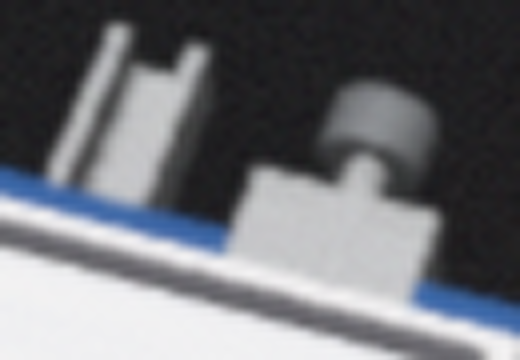

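The crop shows the grey knob on the pin in the boss, with the empty notch bracket to its left. Both cameras agree on the hopper pose: origin (0.510, 0.323), +x axis (0.168, −0.986). They put the knob at (0.5025, 0.1844), which matches the geometry given.

```bash
cat > g.py <<'E'
# go x y z yawdir(deg of tool y axis, world): prints shift and turn shares for a tool-down target (grasp point given)
from h import *
import sys
from scipy.spatial.transform import Rotation as Ro
np.set_printoptions(precision=4,suppress=True)
def turn(yd):
    s=bot.read_state(); R=np.array(s["tcp_rot"]); res=[]
    for a in (yd,yd+180):
        y=np.array([np.cos(np.radians(a)),np.sin(np.radians(a)),0]); z=np.array([0,0,-1.]); T=np.stack([np.cross(y,z),y,z],1)
        res.append(Ro.from_matrix(T@R.T).as_rotvec()/2)
    return res
if __name__=="__main__":
    s=bot.read_state(); v=list(map(float,sys.argv[1:]))
    print("t",s["time_s"],"tcp",np.array(s["position"]),"j",np.array(s["joint_positions"]),"open",s["opening"]); print(np.array(s["tcp_rot"]))
    print("shift",np.array(v[:3])+[0,0,.006]-np.array(s["position"]))
    print("turns",*turn(v[3]))
E
python3 g.py .5026 .1844 .156 9.65
```

```text
t 1.7 tcp [ 0.1906 -0.5952  0.2475] j [-82.4773  30.223   82.0885  -0.0013  67.688  -10.2273] open 1.0056360381597802
[[ 0.9524  0.3049 -0.    ]
 [ 0.3049 -0.9524 -0.    ]
 [-0.      0.     -1.    ]]
shift [ 0.312   0.7796 -0.0855]
turns [ 0.     -0.      0.7147] [-0.     -0.     -0.8561]
```

```bash
python3 -m handwheel '[[0.2,0.24,0.03,0,0,0.45],[0.2,0.24,0.03,0,0,0.45],[0.2,0.24,0.03,0,0,0.45],[0.2,0.24,0.03,0,0,0.45],[0.2,0.24,0.03,0,0,0.45],[0.2,0.24,0.03,0,0,0.45],[0.2,0.24,0.03,0,0,0.45],[0.2,0.24,0.03,0,0,0.45]]'
python3 -m handwheel '[[0.09,0.31,0,0,0,0.265],[0.09,0.31,0,0,0,0.265],[0.09,0.31,0,0,0,0.265],[0.09,0.31,0,0,0,0.265],[0.09,0.31,0,0,0,0.265],[0.09,0.31,0,0,0,0.265],[0.09,0.31,0,0,0,0.265],[0.09,0.31,0,0,0,0.265]]'
python3 -m handwheel '[[0.022,0.2296,-0.02,0,0,0],[0.022,0.2296,-0.02,0,0,0],[0.022,0.2296,-0.02,0,0,0],[0.022,0.2296,-0.02,0,0,0],[0.022,0.2296,-0.02,0,0,0],[0.022,0.2296,-0.02,0,0,0],[0.022,0.2296,-0.02,0,0,0],[0.022,0.2296,-0.02,0,0,0]]'
cat > w.py <<'E'
from h import *
from m import *
im,d,c=cap("wrist"); cv2.imwrite("pics/w1.png",im); P=cloud(d,c)
comps(P,box(P,(.45,.62),(.12,.193),(.15,.19)),"knob",30)
comps(P,box(P,(.45,.64),(.12,.28),(.133,.145)),"cheeks",30)
comps(P,box(P,(.45,.62),(.195,.235),(.160,.19)),"boss",30)
E
python3 w.py; python3 g.py .5026 .1844 .156 9.65
```

```text
time_s: 2.37
position: [0.3925, -0.3515, 0.2782]
tcp_rot: [[0.347, 0.938, 0.001], [0.938, -0.347, 0.001], [0.002, 0.001, -1.0]]
force: [-0.4, -0.6, 0.5]
opening: 0.999
grasp_force: 0.0
time_s: 3.03
position: [0.4808, -0.0422, 0.2778]
tcp_rot: [[-0.169, 0.986, 0.001], [0.986, 0.169, 0.001], [0.001, 0.001, -1.0]]
force: [0.8, 0.1, -0.5]
opening: 1.002
grasp_force: 0.0
time_s: 3.7
position: [0.5023, 0.1854, 0.2573]
tcp_rot: [[-0.171, 0.985, -0.0], [0.985, 0.171, -0.001], [-0.001, -0.0, -1.0]]
force: [-0.2, 0.3, 0.5]
opening: 1.002
grasp_force: 0.0
knob px[311. 211.] 765 c [501.8 185.9] size [29.3 17.6] ang 7.9 z 0.1694 0.1721
cheeks px[385. 189.] 626 c [559.7 205.3] size [ 5.5 64.7] ang 9.8 z 0.1413 0.1428
cheeks px[413. 188.] 681 c [582.3 209.2] size [ 5.9 64.6] ang 9.7 z 0.1411 0.1428
boss px[305. 162.] 3152 c [485.9 215. ] size [40.  71.8] ang 90.0 z 0.1715 0.1729
t 3.75 tcp [0.5024 0.1843 0.2575] j [ 8.1986 22.6079 94.315  -0.0446 63.1012 -1.5395] open 1.0023744666433845
[[-0.1695  0.9855 -0.0003]
 [ 0.9855  0.1695 -0.0007]
 [-0.0007 -0.0004 -1.    ]]
shift [ 0.0002  0.0001 -0.0955]
turns [ 0.0004 -0.0002 -0.0009] [0.0002 0.0006 1.5699]
```

View pics/w1.png

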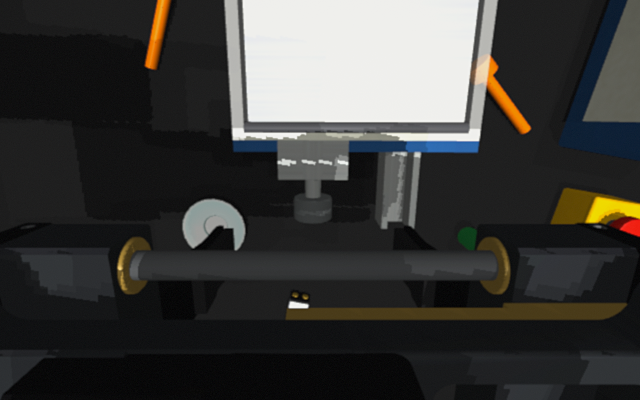

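The wrist view shows the grey knob at (311,211), the notch at (400,190) and the dish at (215,228), all where I measured them. I'll narrow the jaws to 58 mm to clear the bracket's cheek, then go down and grip.

```bash
python3 -m handwheel '[[0,0.0005,0,0,0,0],[0,0.0005,0,0,0,0],[0,0.0005,-0.01,0,0,0],[0,0.0005,-0.03,0,0,0],[0,0.0005,-0.06,0,0,0],[0,0.0005,-0.08,0,0,0],[0,0.0005,-0.0955,0,0,0],[0,0.0005,-0.0955,0,0,0]]' 0.33
python3 -m handwheel '[[0,0,0,0,0,0],[0,0,0,0,0,0],[0,0,0,0,0,0],[0,0,0,0,0,0],[0,0,0,0,0,0],[0,0,0,0,0,0],[0,0,0,0,0,0],[0,0,0,0,0,0]]' -1
```

```text
time_s: 4.42
position: [0.5001, 0.1835, 0.1586]
tcp_rot: [[-0.166, 0.986, -0.008], [0.986, 0.166, -0.001], [0.0, -0.008, -1.0]]
force: [-0.9, 0.2, 0.3]
opening: 0.67
grasp_force: 0.0
time_s: 5.08
position: [0.503, 0.1849, 0.1626]
tcp_rot: [[-0.168, 0.986, 0.001], [0.986, 0.168, 0.0], [-0.0, 0.001, -1.0]]
force: [0.1, -1.0, 2.2]
opening: 0.334
grasp_force: 30.0
```

```bash
python3 -m handwheel '[[0.0017,-0.0099,0,0,0,0],[0.0034,-0.0197,0,0,0,0],[0.005,-0.0296,0,0,0,0],[0.0067,-0.0394,0,0,0,0],[0.0084,-0.0493,0,0,0,0],[0.01,-0.0591,0,0,0,0],[0.0117,-0.069,0,0,0,0],[0.0138,-0.0809,0,0,0,0]]'
python3 -m handwheel '[[0,0,0,0,0,0],[0,0,0.01,0,0,0],[0,0,0.014,0,0,0],[0.018,0.003,0.014,0,0,0],[0.036,0.006,0.014,0,0,0],[0.054,0.009,0.014,0,0,0],[0.071,0.0121,0.014,0,0,0],[0.071,0.0121,0.014,0,0,0]]'
cat > s1.py <<'E'
from h import *
im,d,c=cap("side"); P=cloud(d,c); xh=np.array([.1676,-.9858]); yh=np.array([.9858,.1676]); o=np.array([.5097,.3226])
H=np.stack([(P[...,:2]-o)@xh,(P[...,:2]-o)@yh,P[...,2]],-1)
m=(H[...,0]>.12)&(H[...,0]<.2)&(H[...,1]>.0)&(H[...,1]<.08)&(H[...,2]>.15)&(H[...,2]<.19)
im2=im.copy(); im2[m]=(0,0,255)
cv2.imwrite("pics/s1.png",cv2.resize(np.hstack([im[190:300,220:340],im2[190:300,220:340]]),None,fx=3,fy=3))
h=H[m]; print(len(h))
for a in np.arange(.12,.2,.01):
    q=h[(h[:,0]>a)&(h[:,0]<a+.01)]
    if len(q)>4: print(a.round(3),q.min(0).round(4),q.max(0).round(4))
print(bot.read_state()["position"],bot.read_state()["opening"])
E
python3 s1.py
```

```text
time_s: 5.75
position: [0.5161, 0.1026, 0.1618]
tcp_rot: [[-0.169, 0.986, -0.001], [0.986, 0.169, -0.001], [-0.0, -0.001, -1.0]]
force: [0.2, 0.4, -0.8]
opening: 0.338
grasp_force: 30.0
time_s: 6.42
position: [0.5914, 0.117, 0.1772]
tcp_rot: [[-0.169, 0.986, 0.007], [0.986, 0.169, 0.0], [-0.001, 0.007, -1.0]]
force: [1.1, 0.3, -0.6]
opening: 0.336
grasp_force: 30.0
177
0.12 [0.121  0.0397 0.1635] [0.1293 0.0499 0.1769]
0.13 [0.1301 0.0389 0.1697] [0.1392 0.0502 0.1771]
0.14 [0.14   0.0393 0.1702] [0.1498 0.0505 0.1772]
0.15 [0.1501 0.0401 0.1694] [0.1595 0.052  0.1764]
0.16 [0.1603 0.0403 0.1679] [0.1699 0.0505 0.176 ]
0.17 [0.1701 0.0406 0.1686] [0.18   0.0516 0.1762]
0.18 [0.1808 0.0404 0.1697] [0.1896 0.0515 0.1762]
0.19 [0.1901 0.0405 0.1724] [0.1992 0.0517 0.1772]
[0.58880891 0.1167913  0.17669808] 0.33425175227722326
```

View pics/s1.png

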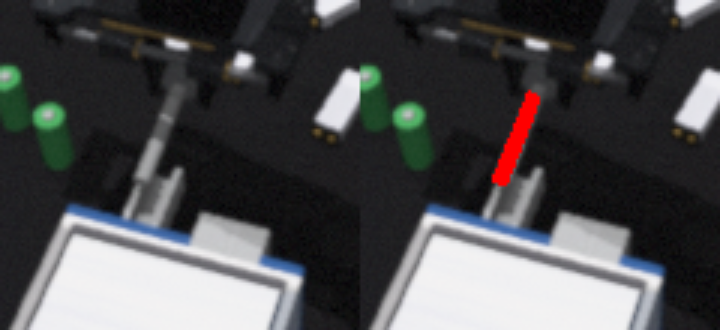

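The pin is right out of the bore, level, and above the notch about 2 mm to its +y side. I'll move it back, lower it and release it.

```bash
python3 -m handwheel '[[-0.004,0.012,0,0,0,0],[-0.0062,0.0243,0,0,0,0],[-0.0062,0.0243,0,0,0,0],[-0.0062,0.0243,-0.015,0,0,0],[-0.0062,0.0243,-0.03,0,0,0],[-0.0062,0.0243,-0.039,0,0,0],[-0.0062,0.0243,-0.0435,0,0,0],[-0.0062,0.0243,-0.0435,0,0,0]]'
python3 -m handwheel '[[0,0,0,0,0,0],[0,0,0,0,0,0],[0,0,0,0,0,0],[0,0,0,0,0,0],[0,0,0,0,0,0],[0,0,0,0,0,0],[0,0,0,0,0,0],[0,0,0,0,0,0]]' 0.2
python3 -m handwheel '[[0,0,0.02,0,0,0],[0,0,0.06,0,0,0],[0,0,0.1,0,0,0],[-0.03,-0.15,0.12,0,0,0],[-0.03,-0.15,0.12,0,0,0],[-0.03,-0.15,0.12,0,0,0],[-0.03,-0.15,0.12,0,0,0],[-0.03,-0.15,0.12,0,0,0]]' 1
sed -i 's/s1.png/s2.png/; s/\[...,2\]>.15)/[...,2]>.118)/;s/H\[...,0\]>.12)/H[...,0]>.09)/;s/<.2)/<.215)/;s/arange(.12,.2/arange(.09,.21/' s1.py; python3 s1.py
cat > cells.py <<'E'
from m import *
for n in ["top","side"]:
    im,d,c=cap(n); P=cloud(d,c); print(n)
    comps(P,box(P,(.40,.78),(-.2,.10),(.012,.03)),"cell",60)
    comps(P,box(P,(.42,.68),(-.4,-.2),(.07,.095)),"handle",60)
E
python3 cells.py; python3 g.py .512 -.017 .011 87
```

```text
time_s: 7.13
position: [0.5806, 0.1408, 0.1323]
tcp_rot: [[-0.169, 0.986, -0.001], [0.986, 0.169, 0.0], [0.001, -0.001, -1.0]]
force: [-0.7, 1.2, 1.7]
opening: 0.334
grasp_force: 30.0
time_s: 7.8
position: [0.5812, 0.1403, 0.1326]
tcp_rot: [[-0.168, 0.986, -0.0], [0.986, 0.168, -0.0], [-0.0, -0.0, -1.0]]
force: [0.7, -0.4, 0.7]
opening: 0.595
grasp_force: 0.0
time_s: 8.47
position: [0.5509, -0.0146, 0.2536]
tcp_rot: [[-0.163, 0.987, 0.001], [0.987, 0.163, -0.003], [-0.003, 0.001, -1.0]]
force: [0.2, 0.4, 0.3]
opening: 0.988
grasp_force: 0.0
469
0.09 [0.0901 0.0067 0.1667] [0.0915 0.0734 0.1712]
0.1 [0.1065 0.028  0.1385] [0.1093 0.0538 0.1428]
0.11 [0.1102 0.0281 0.1206] [0.12   0.056  0.1436]
0.12 [0.12   0.0279 0.1181] [0.13   0.0555 0.1426]
0.13 [0.1305 0.0276 0.1186] [0.1398 0.0567 0.1418]
0.14 [0.1402 0.0276 0.1189] [0.1498 0.0553 0.1431]
0.15 [0.1506 0.0278 0.1203] [0.16   0.0566 0.1416]
0.16 [0.1603 0.0347 0.1255] [0.1699 0.0461 0.1347]
0.17 [0.17   0.0349 0.1268] [0.1789 0.0455 0.135 ]
0.18 [0.1801 0.0263 0.1192] [0.1895 0.0541 0.1427]
0.19 [0.19   0.0262 0.1241] [0.1996 0.05
[... 326 characters left out ...]
1
cell px[279. 198.] 195 c [690.3 -32.1] size [26.9 71. ] ang 18.3 z 0.0203 0.0235
cell px[302. 205.] 214 c [617.4 -39.2] size [72.9 28.4] ang 83.1 z 0.0201 0.0234
cell px[333. 224.] 227 c [513.1 -17.6] size [75.7 26.5] ang 88.3 z 0.0198 0.0231
cell px[352. 266.] 86 c [415.5  77.1] size [48.5 18.9] ang 55.8 z 0.0148 0.019
handle px[376. 141.] 154 c [ 509.7 -310.7] size [19.8 70.8] ang 67.8 z 0.0852 0.091
t 8.6167 tcp [ 0.5511 -0.0096  0.2526] j [-12.635   24.1827  92.4476   0.0409  63.3765 -22.2663] open 0.9964983815984796
[[-0.167   0.986   0.    ]
 [ 0.986   0.167   0.0006]
 [ 0.0006  0.0001 -1.    ]]
shift [-0.0391 -0.0074 -0.2356]
turns [-0.0003 -0.0002  0.6753] [-0.0002  0.0003 -0.8955]
```

View pics/s2.png

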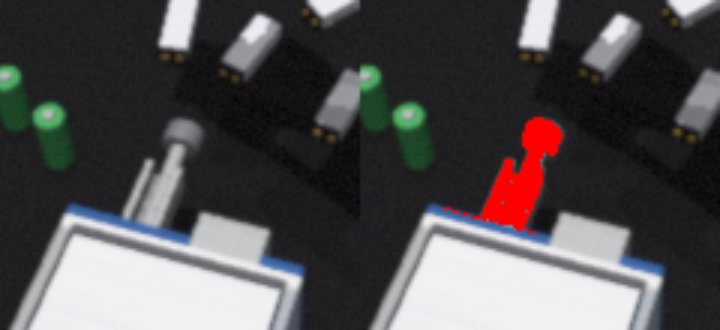

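The pin now lies in the notch, with the shank's y at about 0.0405 and its top near floor height, and the knob is outside. Next come the cells. I'll grip each by its ends, because in the scoop that keeps the gripper body clear of the handle and side walls. The first is the one at (0.513, −0.017).

```bash
python3 -m handwheel '[[-0.0385,-0.0077,-0.1,0,0,-0.45],[-0.0385,-0.0077,-0.1,0,0,-0.45],[-0.0385,-0.0077,-0.1,0,0,-0.45],[-0.0385,-0.0077,-0.1,0,0,-0.45],[-0.0385,-0.0077,-0.1,0,0,-0.45],[-0.0385,-0.0077,-0.1,0,0,-0.45],[-0.0385,-0.0077,-0.1,0,0,-0.45],[-0.0385,-0.0077,-0.1,0,0,-0.45]]' 1
python3 -m handwheel '[[0,0,-0.05,0,0,-0.4375],[0,0,-0.05,0,0,-0.4375],[0,0,-0.05,0,0,-0.4375],[0,0,-0.05,0,0,-0.4375],[0,0,-0.05,0,0,-0.4375],[0,0,-0.05,0,0,-0.4375],[0,0,-0.05,0,0,-0.4375],[0,0,-0.05,0,0,-0.4375]]'
python3 -m handwheel '[[0,0,0,0,0,0],[0,0,-0.02,0,0,0],[0,0,-0.04,0,0,0],[0,0,-0.06,0,0,0],[0,0,-0.0745,0,0,0],[0,0,-0.0745,0,0,0],[0,0,-0.0745,0,0,0],[0,0,-0.0745,0,0,0]]'
python3 -m handwheel '[[0,0,0,0,0,0],[0,0,0,0,0,0],[0,0,0,0,0,0],[0,0,0,0,0,0],[0,0,0,0,0,0],[0,0,0.01,0,0,0],[0,0,0.05,0,0,0],[0,0,0.09,0,0,0]]' -1
```

```text
time_s: 9.28
position: [0.5128, -0.0157, 0.1521]
tcp_rot: [[0.668, 0.744, -0.001], [0.744, -0.668, 0.001], [-0.0, -0.001, -1.0]]
force: [0.7, 0.5, 0.2]
opening: 0.996
grasp_force: 0.0
time_s: 9.95
position: [0.5128, -0.0163, 0.1023]
tcp_rot: [[0.999, -0.034, -0.0], [-0.034, -0.999, 0.0], [-0.0, -0.0, -1.0]]
force: [-0.5, 0.1, -0.1]
opening: 1.002
grasp_force: 0.0
time_s: 10.62
position: [0.5128, -0.017, 0.0281]
tcp_rot: [[0.999, -0.033, -0.0], [-0.033, -0.999, 0.0], [-0.0, -0.0, -1.0]]
force: [-0.4, -1.4, -0.4]
opening: 1.001
grasp_force: 0.0
time_s: 11.28
position: [0.5109, -0.0169, 0.1177]
tcp_rot: [[0.999, -0.035, -0.006], [-0.035, -0.999, 0.002], [-0.006, -0.001, -1.0]]
force: [0.3, -0.5, -0.4]
opening: 0.801
grasp_force: 30.0
```

```bash
python3 -m handwheel '[[0,0,0.01,0,0,0.063],[0.0493,-0.2566,0.01,0,0,0.55],[0.0493,-0.2566,0.01,0,0,0.55],[0.0493,-0.2566,0.01,0,0,0.55],[0.0493,-0.2566,0.01,0,0,0.55],[0.0493,-0.2566,0.01,0,0,0.55],[0.0493,-0.2566,0.01,0,0,0.55],[0.0493,-0.2566,0.01,0,0,0.55]]'
python3 -m handwheel '[[0,0,0,0,0,0.051],[0,0,0,0,0,0.051],[0,0,0,0,0,0.051],[0,0,-0.02,0,0,0.051],[0,0,-0.05,0,0,0.051],[0,0,-0.075,0,0,0.051],[0,0,-0.088,0,0,0.051],[0,0,-0.088,0,0,0.051]]'
python3 -m handwheel '[[0,0,0,0,0,0],[0,0,0,0,0,0],[0,0,0,0,0,0],[0,0,0,0,0,0],[0,0,0,0,0,0],[0,0,0.04,0,0,0],[0,0,0.08,0,0,0],[0,0,0.1,0,0,0]]' 0.9
cat > c2.py <<'E'
from m import *
im,d,c=cap("wrist"); P=cloud(d,c); cv2.imwrite("pics/w2.png",im)
comps(P,box(P,(.45,.68),(-.36,-.18),(.022,.035)),"inscoop",60)
comps(P,box(P,(.42,.68),(-.4,-.2),(.07,.095)),"handle",60)
E
python3 c2.py; sed 's/print(n)/print(n);cv2.imwrite(f"pics\/c_{n}.png",im)/;s/"handle",60)/"handle",60);comps(P,box(P,(.45,.68),(-.36,-.18),(.022,.035)),"inscoop",60)/' -i cells.py; python3 cells.py;  python3 g.py .6172 -.039 .022 -96
```

```text
time_s: 11.95
position: [0.5633, -0.2801, 0.1292]
tcp_rot: [[0.584, 0.811, 0.004], [0.811, -0.584, -0.005], [-0.001, 0.006, -1.0]]
force: [1.2, 0.6, 0.2]
opening: 0.799
grasp_force: 30.0
time_s: 12.62
position: [0.5607, -0.2719, 0.0378]
tcp_rot: [[0.502, 0.865, -0.004], [0.865, -0.502, 0.003], [0.001, -0.005, -1.0]]
force: [0.5, 0.6, 0.3]
opening: 0.801
grasp_force: 30.0
time_s: 13.28
position: [0.5635, -0.2751, 0.1439]
tcp_rot: [[0.502, 0.865, 0.004], [0.865, -0.502, -0.003], [-0.001, 0.005, -1.0]]
force: [0.9, -1.5, 0.2]
opening: 0.946
grasp_force: 0.0
inscoop px[386. 159.] 539 c [ 627.5 -286.4] size [113.7   4.5] ang 66.6 z 0.0275 0.0346
inscoop px[228. 179.] 642 c [ 507.8 -231.7] size [107.7   4.6] ang 66.8 z 0.0275 0.0346
inscoop px[308. 199.] 2708 c [ 560.5 -271. ] size [26.5 71.9] ang 60.3 z 0.0295 0.0309
handle px[307. 295.] 4873 c [ 536.6 -320.6] size [ 15.1 128.1] ang 66.7 z 0.0889 0.0905
top
cell px[325. 164.] 205 c [689.3 -31.2] size [27.1 71.4] ang 19.2 z 0.0204 0.0258
cell px[362. 204.] 83 c [ 573.6 -136.6] size [69.5 13.9] ang 55.3 z 0.0195 0.0256
side
cell px[332. 188
[... 327 characters left out ...]
79 c [ 582.6 -335.8] size [15.4 52.6] ang 50.0 z 0.0826 0.0899
handle px[377. 142.] 138 c [ 505.6 -308.5] size [19.2 61.2] ang 69.4 z 0.0857 0.0913
inscoop px[338. 144.] 90 c [ 625.1 -296.4] size [137.9   7.4] ang 66.9 z 0.0276 0.0348
inscoop px[353. 156.] 161 c [ 562.5 -272.2] size [27.3 72.5] ang 60.5 z 0.028 0.0319
inscoop px[369. 167.] 89 c [ 500.8 -250.3] size [148.2   7. ] ang 65.5 z 0.0287 0.0343
t 13.4333 tcp [ 0.5632 -0.2748  0.1427] j [-36.2143  37.5653  87.202   -0.0012  54.9131  -6.1194] open 0.9501582409362925
[[ 0.5014  0.8652  0.0045]
 [ 0.8652 -0.5014 -0.0033]
 [-0.0006  0.0055 -1.    ]]
shift [ 0.054   0.2358 -0.1147]
turns [ 0.0028  0.001  -0.5751] [-0.0012  0.0031  0.9957]
```

View pics/w2.png

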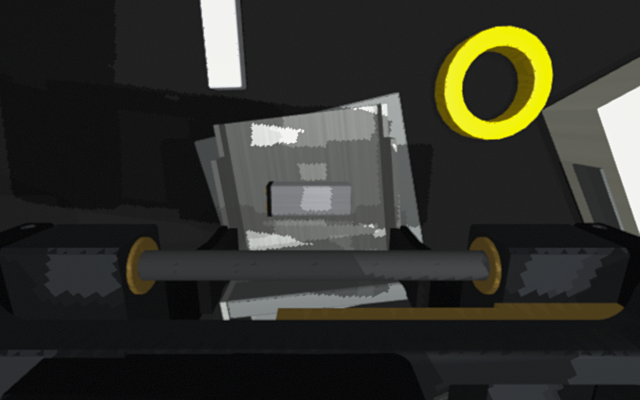

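The wrist view shows the cell lying in the scoop at (308,199), about 6° off square because one turn came up short. Now the second cell, at (0.617, −0.039).

```bash
python3 -m handwheel '[[0.0553,0.2351,-0.04,0,0,-0.4],[0.0553,0.2351,-0.04,0,0,-0.4],[0.0553,0.2351,-0.04,0,0,-0.4],[0.0553,0.2351,-0.04,0,0,-0.4],[0.0553,0.2351,-0.04,0,0,-0.4],[0.0553,0.2351,-0.04,0,0,-0.4],[0.0553,0.2351,-0.04,0,0,-0.4],[0.0553,0.2351,-0.04,0,0,-0.4]]' 1
python3 -m handwheel '[[0,0,0,0,0,-0.171],[0,0,0,0,0,-0.171],[0,0,0,0,0,-0.171],[0,0,-0.02,0,0,-0.171],[0,0,-0.045,0,0,-0.171],[0,0,-0.062,0,0,-0.171],[0,0,-0.072,0,0,-0.171],[0,0,-0.072,0,0,-0.171]]'
python3 -m handwheel '[[0,0,0,0,0,0],[0,0,0,0,0,0],[0,0,0,0,0,0],[0,0,0,0,0,0],[0,0,0,0,0,0],[0,0,0.02,0,0,0],[0,0,0.06,0,0,0],[0,0,0.1,0,0,0]]' -1
python3 -m handwheel '[[-0.0428,-0.2057,0,0,0,0.45],[-0.0428,-0.2057,0,0,0,0.45],[-0.0428,-0.2057,0,0,0,0.45],[-0.0428,-0.2057,0,0,0,0.45],[-0.0428,-0.2057,0,0,0,0.45],[-0.0428,-0.2057,0,0,0,0.45],[-0.0428,-0.2057,0,0,0,0.45],[-0.0428,-0.2057,0,0,0,0.45]]'
python3 -m handwheel '[[0,0,0,0,0,0.182],[0,0,0,0,0,0.182],[0,0,0,0,0,0.182],[0,0,-0.02,0,0,0.182],[0,0,-0.05,0,0,0.182],[0,0,-0.075,0,0,0.182],[0,0,-0.087,0,0,0.182],[0,0,-0.087,0,0,0.182]]'
```

```text
time_s: 14.1
position: [0.6157, -0.0353, 0.0978]
tcp_rot: [[0.969, 0.246, -0.005], [0.246, -0.969, 0.001], [-0.004, -0.003, -1.0]]
force: [-0.6, -0.2, 0.4]
opening: 1.002
grasp_force: 0.0
time_s: 14.77
position: [0.6159, -0.04, 0.0265]
tcp_rot: [[0.995, -0.096, -0.004], [-0.096, -0.995, 0.001], [-0.004, -0.0, -1.0]]
force: [0.5, -0.0, 0.5]
opening: 0.998
grasp_force: 0.0
time_s: 15.43
position: [0.6156, -0.0384, 0.1273]
tcp_rot: [[0.995, -0.096, -0.005], [-0.096, -0.995, 0.001], [-0.005, -0.001, -1.0]]
force: [0.3, -0.0, -1.4]
opening: 0.797
grasp_force: 30.0
time_s: 16.1
position: [0.5738, -0.2462, 0.128]
tcp_rot: [[0.692, 0.722, -0.0], [0.722, -0.692, 0.0], [0.0, -0.0, -1.0]]
force: [0.7, 0.5, -1.1]
opening: 0.801
grasp_force: 30.0
time_s: 16.77
position: [0.5728, -0.2434, 0.0382]
tcp_rot: [[0.392, 0.92, -0.005], [0.92, -0.392, 0.003], [0.001, -0.006, -1.0]]
force: [0.5, 0.4, -1.2]
opening: 0.797
grasp_force: 30.0
```

```bash
python3 -m handwheel '[[0,0,0,0,0,0],[0,0,0,0,0,0],[0,0,0,0,0,0],[0,0,0,0,0,0],[0,0,0,0,0,0],[0,0,0.04,0,0,0],[0,0,0.08,0,0,0],[0,0,0.1,0,0,0]]' 0.95
python3 -m handwheel '[[-0.0066,0.1133,-0.041,0,0,-0.42],[-0.0066,0.1133,-0.041,0,0,-0.42],[-0.0066,0.1133,-0.041,0,0,-0.42],[-0.0066,0.1133,-0.041,0,0,-0.42],[-0.0066,0.1133,-0.041,0,0,-0.42],[-0.0066,0.1133,-0.041,0,0,-0.42],[-0.0066,0.1133,-0.041,0,0,-0.42],[-0.0066,0.1133,-0.041,0,0,-0.42]]' 1
python3 -m handwheel '[[0,0,0,0,0,-0.421],[0,0,0,0,0,-0.421],[0,0,0,0,0,-0.421],[0,0,0,0,0,-0.421],[0,0,0,0,0,-0.421],[0,0,0,0,0,-0.421],[0,0,0,0,0,-0.421],[0,0,0,0,0,-0.421]]'
python3 -m handwheel '[[0,0,0,0,0,0],[0,0,-0.02,0,0,0],[0,0,-0.045,0,0,0],[0,0,-0.062,0,0,0],[0,0,-0.072,0,0,0],[0,0,-0.072,0,0,0],[0,0,-0.072,0,0,0],[0,0,-0.072,0,0,0]]'
python3 -m handwheel '[[0,0,0,0,0,0],[0,0,0,0,0,0],[0,0,0,0,0,0],[0,0,0,0,0,0],[0,0,0,0,0,0],[0,0,0.02,0,0,0],[0,0,0.06,0,0,0],[0,0,0.1,0,0,0]]' -1
python3 -m handwheel '[[-0.0051,-0.1409,0,0,0,0.42],[-0.0051,-0.1409,0,0,0,0.42],[-0.0051,-0.1409,0,0,0,0.42],[-0.0051,-0.1409,0,0,0,0.42],[-0.0051,-0.1409,0,0,0,0.42],[-0.0051,-0.1409,0,0,0,0.42],[-0.0051,-0.1409,0,0,0,0.42],[-0.0051,-0.1409,0,0,0,0.42]]'
python3 -m handwheel '[[0,0,0,0,0,0.421],[0,0,0,0,0,0.421],[0,0,0,0,0,0.421],[0,0,0,0,0,0.421],[0,0,0,0,0,0.421],[0,0,0,0,0,0.421],[0,0,0,0,0,0.421],[0,0,0,0,0,0.421]]'
python3 - <<'E'
from m import *
print(bot.read_state()["position"],bot.read_state()["opening"])
im,d,c=cap("side"); P=cloud(d,c); cv2.imwrite("pics/s3.png",im)
comps(P,box(P,(.45,.68),(-.36,-.18),(.022,.035)),"inscoop",40)
comps(P,box(P,(.40,.78),(-.2,.10),(.012,.03)),"cell",60)
comps(P,box(P,(.42,.68),(-.4,-.2),(.07,.095)),"handle",60)
E
```

```text
time_s: 17.43
position: [0.5762, -0.2455, 0.145]
tcp_rot: [[0.392, 0.92, 0.005], [0.92, -0.392, -0.003], [-0.001, 0.006, -1.0]]
force: [1.1, -0.3, 0.4]
opening: 0.978
grasp_force: 0.0
time_s: 18.1
position: [0.5682, -0.1311, 0.1007]
tcp_rot: [[0.947, 0.321, 0.001], [0.321, -0.947, -0.0], [0.001, 0.001, -1.0]]
force: [-0.2, -0.5, 0.7]
opening: 1.001
grasp_force: 0.0
time_s: 18.77
position: [0.568, -0.1314, 0.1005]
tcp_rot: [[0.871, -0.491, 0.001], [-0.491, -0.871, -0.0], [0.001, -0.0, -1.0]]
force: [-0.3, -0.4, -0.6]
opening: 1.0
grasp_force: 0.0
time_s: 19.43
position: [0.5683, -0.1314, 0.0286]
tcp_rot: [[0.871, -0.491, 0.001], [-0.491, -0.871, -0.0], [0.001, -0.0, -1.0]]
force: [-0.7, -0.3, 0.5]
opening: 0.999
grasp_force: 0.0
time_s: 20.1
position: [0.5663, -0.1306, 0.1274]
tcp_rot: [[0.871, -0.492, -0.005], [-0.492, -0.871, 0.002], [-0.005, 0.0, -1.0]]
force: [0.5, -1.0, -0.6]
opening: 0.799
grasp_force: 30.0
time_s: 20.77
position: [0.5623, -0.2722, 0.1277]
tcp_rot: [[0.947, 0.321, -0.001], [0.321, -0.947, 0.001], [-0.001, -0.001, -1.0]]
force: [-0.6, 0.6, -1.1]
opening: 0.799
grasp_force: 30.0
time_s: 21.43
position: [0.5626, -0.2717, 0.1279]
tcp_rot: [[0.393, 0.92, -0.0], [0.92, -0.393, 0.0], [0.0, -0.001, -1.0]]
force: [0.4, 0.3, -0.3]
opening: 0.805
grasp_force: 30.0
[ 0.5626 -0.2717  0.1279] 0.8048166131243238
inscoop px[336. 146.] 72 c [ 628.3 -288.1] size [115.3   7.7] ang 65.1 z 0.0277 0.0347
inscoop px[373. 148.] 40 c [ 518.6 -333. ] size [ 5.5 51.3] ang 64.8 z 0.0273 0.0344
inscoop px[349. 159.] 324 c [ 567.2 -260.1] size [63.4 74.3] ang 65.6 z 0.028 0.0317
inscoop px[369. 167.] 90 c [ 500.9 -248.6] size [143.4   5.8] ang 65.4 z 0.0267 0.0345
cell px[279. 198.] 197 c [689.7 -32. ] size [25.7 73.5] ang 17.9 z 0.0199 0.0231
cell px[352. 266.] 86 c [414.8  78. ] size [47.3 19.3] ang 65.9 z 0.0151 0.0183
handle px[378. 143.] 109 c [ 501.4 -305.4] size [16.3 51.1] ang 66.8 z 0.0851 0.0916
```

```bash
python3 -m handwheel '[[0,0,-0.03,0,0,0],[0,0,-0.05,0,0,0],[0,0,-0.062,0,0,0],[0,0,-0.069,0,0,0],[0,0,-0.069,0,0,0],[0,0,-0.069,0,0,0],[0,0,-0.069,0,0,0],[0,0,-0.069,0,0,0]]'
python3 -m handwheel '[[0,0,0,0,0,0],[0,0,0,0,0,0],[0,0,0,0,0,0],[0,0,0,0,0,0],[0,0,0,0,0,0],[0,0,0.03,0,0,0],[0,0,0.06,0,0,0],[0,0,0.081,0,0,0]]' 0.95
python3 -m handwheel '[[0.1269,0.2404,-0.04,0,0,-0.42],[0.1269,0.2404,-0.04,0,0,-0.42],[0.1269,0.2404,-0.04,0,0,-0.42],[0.1269,0.2404,-0.04,0,0,-0.42],[0.1269,0.2404,-0.04,0,0,-0.42],[0.1269,0.2404,-0.04,0,0,-0.42],[0.1269,0.2404,-0.04,0,0,-0.42],[0.1269,0.2404,-0.04,0,0,-0.42]]' 1
python3 -m handwheel '[[0,0,0,0,0,0],[0,0,-0.02,0,0,0],[0,0,-0.045,0,0,0],[0,0,-0.062,0,0,0],[0,0,-0.072,0,0,0],[0,0,-0.072,0,0,0],[0,0,-0.072,0,0,0],[0,0,-0.072,0,0,0]]'
python3 -m handwheel '[[0,0,0,0,0,0],[0,0,0,0,0,0],[0,0,0,0,0,0],[0,0,0,0,0,0],[0,0,0,0,0,0],[0,0,0.02,0,0,0],[0,0,0.06,0,0,0],[0,0,0.1,0,0,0]]' -1
python3 -m handwheel '[[-0.1156,-0.2137,0,0,0,0.42],[-0.1156,-0.2137,0,0,0,0.42],[-0.1156,-0.2137,0,0,0,0.42],[-0.1156,-0.2137,0,0,0,0.42],[-0.1156,-0.2137,0,0,0,0.42],[-0.1156,-0.2137,0,0,0,0.42],[-0.1156,-0.2137,0,0,0,0.42],[-0.1156,-0.2137,0,0,0,0.42]]'
python3 - <<'E'
from m import *
print(bot.read_state()["position"],bot.read_state()["opening"])
im,d,c=cap("side"); P=cloud(d,c); cv2.imwrite("pics/s4.png",im)
comps(P,box(P,(.45,.68),(-.36,-.18),(.022,.035)),"inscoop",40)
comps(P,box(P,(.45,.68),(-.36,-.18),(.042,.053)),"inscoop2",40)
comps(P,box(P,(.42,.68),(-.4,-.2),(.07,.095)),"handle",60)
comps(P,box(P,(.40,.78),(-.2,.10),(.012,.03)),"cell",60)
E
```

```text
time_s: 22.15
position: [0.5634, -0.2725, 0.0601]
tcp_rot: [[0.393, 0.92, 0.002], [0.92, -0.393, -0.001], [-0.0, 0.002, -1.0]]
force: [-0.2, 0.5, 0.1]
opening: 0.802
grasp_force: 30.0
time_s: 22.82
position: [0.5632, -0.2724, 0.1418]
tcp_rot: [[0.392, 0.92, 0.001], [0.92, -0.392, -0.001], [-0.0, 0.001, -1.0]]
force: [-0.7, -0.8, 0.4]
opening: 0.972
grasp_force: 0.0
time_s: 23.48
position: [0.6915, -0.025, 0.099]
tcp_rot: [[0.946, 0.324, 0.001], [0.324, -0.946, 0.002], [0.002, -0.002, -1.0]]
force: [-0.7, -0.5, -0.4]
opening: 1.001
grasp_force: 0.0
time_s: 24.15
position: [0.69, -0.0328, 0.0287]
tcp_rot: [[0.947, 0.321, 0.001], [0.321, -0.947, -0.0], [0.001, 0.001, -1.0]]
force: [0.3, 0.8, 0.7]
opening: 0.998
grasp_force: 0.0
time_s: 24.82
position: [0.6879, -0.0313, 0.1268]
tcp_rot: [[0.947, 0.322, -0.006], [0.322, -0.947, 0.001], [-0.005, -0.003, -1.0]]
force: [1.0, 0.1, -0.9]
opening: 0.802
grasp_force: 30.0
time_s: 25.48
position: [0.5728, -0.2479, 0.128]
tcp_rot: [[0.395, 0.919, -0.0], [0.919, -0.395, 0.0], [-0.0, -0.0, -1.0]]
force: [0.8, -0.0, -0.6]
opening: 0.801
grasp_force: 30.0
[ 0.5728 -0.2479  0.128 ] 0.8009637688510202
inscoop px[333. 147.] 59 c [ 633.2 -276.3] size [90.1  7.3] ang 64.8 z 0.0275 0.0348
inscoop px[373. 148.] 42 c [ 520.4 -333.4] size [ 4.5 58.4] ang 68.2 z 0.0278 0.0339
inscoop px[348. 160.] 227 c [ 567.7 -256.8] size [57.7 73.7] ang 67.2 z 0.0282 0.0339
inscoop px[368. 168.] 89 c [ 501.3 -248.4] size [142.7   6.7] ang 65.4 z 0.027 0.0347
inscoop2 px[354. 152.] 133 c [ 564.3 -272.2] size [27.6 73.6] ang 69.3 z 0.048 0.0519
inscoop2 px[372. 161.] 84 c [ 496.2 -262. ] size [120.5   8.2] ang 67.9 z 0.0476 0.0523
handle px[378. 143.] 105 c [ 501.2 -305.7] size [17.4 48.4] ang 67.1 z 0.0844 0.0909
cell px[352. 266.] 90 c [415.4  78.7] size [50.4 20.1] ang 51.2 z 0.0146 0.0189
```

Three cells are seated in the scoop. Now the fourth goes on top of the front one, then I go back up and check the scoop.

```bash
python3 -m handwheel '[[0,0,-0.03,0,0,0],[0,0,-0.05,0,0,0],[0,0,-0.062,0,0,0],[0,0,-0.069,0,0,0],[0,0,-0.069,0,0,0],[0,0,-0.069,0,0,0],[0,0,-0.069,0,0,0],[0,0,-0.069,0,0,0]]'
python3 -m handwheel '[[0,0,0,0,0,0],[0,0,0,0,0,0],[0,0,0,0,0,0],[0,0,0,0,0,0],[0,0,0,0,0,0],[0,0,0.03,0,0,0],[0,0,0.06,0,0,0],[0,0,0.12,0,0,0]]' 0.95
python3 -m handwheel '[[0,0.1,0.05,0,0,0],[0,0.1,0.05,0,0,0],[0,0.1,0.05,0,0,0],[0,0.1,0.05,0,0,0],[0,0.1,0.05,0,0,0],[0,0.1,0.05,0,0,0],[0,0.1,0.05,0,0,0],[0,0.1,0.05,0,0,0]]' 0
python3 - <<'E'
from m import *
for n in ["side","top"]:
    im,d,c=cap(n); P=cloud(d,c); cv2.imwrite(f"pics/s5{n}.png",im if n=="top" else cv2.resize(im[90:290,190:460],None,fx=2.5,fy=2.5)); print(n)
    comps(P,box(P,(.45,.68),(-.36,-.18),(.022,.035)),"inscoop",40)
    comps(P,box(P,(.45,.68),(-.36,-.18),(.042,.053)),"inscoop2",40)
    comps(P,box(P,(.42,.68),(-.4,-.2),(.07,.095)),"handle",60)
    comps(P,box(P,(.40,.78),(-.2,.10),(.012,.03)),"cell",60)
E
python3 g.py .5408 -.3236 .072 66.9
```

```text
time_s: 26.2
position: [0.5748, -0.2456, 0.0601]
tcp_rot: [[0.392, 0.92, 0.002], [0.92, -0.392, -0.001], [-0.0, 0.002, -1.0]]
force: [-0.2, 0.6, -1.2]
opening: 0.803
grasp_force: 30.0
time_s: 26.87
position: [0.5722, -0.2444, 0.159]
tcp_rot: [[0.393, 0.92, -0.006], [0.92, -0.393, 0.004], [0.001, -0.007, -1.0]]
force: [-0.2, 0.1, 0.2]
opening: 0.974
grasp_force: 0.0
time_s: 27.53
position: [0.5738, -0.1466, 0.2097]
tcp_rot: [[0.394, 0.919, -0.001], [0.919, -0.394, 0.0], [-0.0, -0.001, -1.0]]
force: [0.5, 0.9, 0.6]
opening: 0.525
grasp_force: 0.0
side
inscoop px[370. 146.] 59 c [ 531.9 -338.5] size [ 8.5 80.3] ang 64.5 z 0.0284 0.0348
inscoop px[331. 149.] 45 c [ 637. -267.] size [65.   6.9] ang 64.4 z 0.0269 0.0343
inscoop px[349. 163.] 94 c [ 563.6 -238.3] size [87.1 42.9] ang 16.0 z 0.0278 0.0348
inscoop px[368. 168.] 92 c [ 501.6 -249.6] size [141.8   6.2] ang 66.8 z 0.0275 0.0347
inscoop2 px[350. 154.] 308 c [ 567.8 -258.9] size [57.9 73.8] ang 65.8 z 0.0481 0.0518
inscoop2 px[372. 161.] 88 c [ 495.6 -261.8] size [122.7  10.1] ang 68.3 z 0.0479 0.0522
handle px[376. 141.] 150 c [ 510.7 -311. ] size [17.1 70.6] ang 66.4 z 0.0842 0.0911
cell px[352. 266.] 89 c [416.5  77.4] size [47.  18.7] ang 63.7 z 0.0146 0.0196
top
inscoop2 px[411. 206.] 97 c [ 560.6 -278.9] size [11.7 70.9] ang 68.3 z 0.0479 0.0524
inscoop2 px[430. 219.] 73 c [ 523.3 -333.7] size [ 12.6 112.2] ang 63.4 z 0.0491 0.0526
handle px[429. 211.] 298 c [ 540.3 -323.4] size [ 15.3 137.1] ang 66.4 z 0.0874 0.0927
t 27.6333 tcp [ 0.5738 -0.1464  0.2098] j [-25.1169  30.3071  89.0737  -0.0084  60.704   -1.9265] open 0.505357921082475
[[ 0.3937  0.9192 -0.0014]
 [ 0.9192 -0.3937  0.0005]
 [-0.0001 -0.0015 -1.    ]]
shift [-0.033  -0.1772 -0.1318]
turns [ 0.0003 -0.0007  0.7862] [-0.0007 -0.0003 -0.7846]
```

View pics/s5side.png

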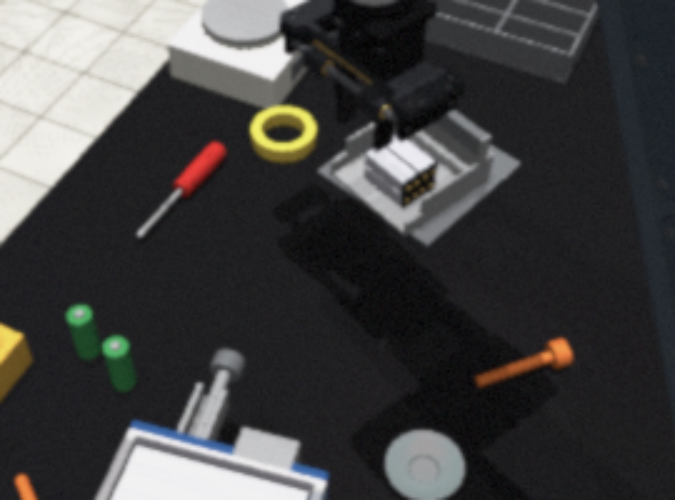

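All four cells sit in the scoop as a 2×2 stack, the pin is in the notch, and no other rectangular cells are on the bench. Next I grip the scoop's handle.

```bash
python3 -m handwheel '[[-0.0338,-0.1766,-0.04,0,0,-0.4],[-0.0338,-0.1766,-0.04,0,0,-0.4],[-0.0338,-0.1766,-0.04,0,0,-0.4],[-0.0338,-0.1766,-0.04,0,0,-0.4],[-0.0338,-0.1766,-0.04,0,0,-0.4],[-0.0338,-0.1766,-0.04,0,0,-0.4],[-0.0338,-0.1766,-0.04,0,0,-0.4],[-0.0338,-0.1766,-0.04,0,0,-0.4]]' 0.15
python3 -m handwheel '[[0,0,0,0,0,-0.3846],[0,0,0,0,0,-0.3846],[0,0,0,0,0,-0.3846],[0,0,0,0,0,-0.3846],[0,0,0,0,0,-0.3846],[0,0,0,0,0,-0.3846],[0,0,0,0,0,-0.3846],[0,0,0,0,0,-0.3846]]'
cat > c3.py <<'E'
from m import *
im,d,c=cap("wrist"); P=cloud(d,c); cv2.imwrite("pics/w3.png",im)
comps(P,box(P,(.42,.68),(-.45,-.2),(.07,.095)),"handle",60)
im,d,c=cap("top"); P=cloud(d,c);comps(P,box(P,(.42,.68),(-.4,-.2),(.07,.095)),"handle",60)
E
python3 c3.py; python3 g.py .540 -.323 .077 -113.1
```

```text
time_s: 28.3
position: [0.5395, -0.3233, 0.1697]
tcp_rot: [[0.934, 0.357, -0.001], [0.357, -0.934, 0.001], [-0.001, -0.001, -1.0]]
force: [-0.3, 0.4, 0.0]
opening: 0.575
grasp_force: 0.0
time_s: 28.97
position: [0.5402, -0.322, 0.1705]
tcp_rot: [[0.922, -0.388, -0.0], [-0.388, -0.922, 0.0], [-0.0, -0.0, -1.0]]
force: [-0.6, 0.2, -0.5]
opening: 0.578
grasp_force: 0.0
handle px[317. 182.] 2634 c [ 557.6 -330.5] size [14.  97.1] ang 66.9 z 0.0894 0.0908
handle px[316. 288.] 304 c [ 484.1 -298.7] size [13.3 15.1] ang 67.2 z 0.0894 0.0909
t 29.0667 tcp [ 0.5402 -0.322   0.1706] j [-40.9598  35.7126  85.5033  -0.0026  58.8005  71.8715] open 0.579261871145028
[[ 0.9217 -0.388  -0.0002]
 [-0.388  -0.9217  0.0002]
 [-0.0003 -0.0001 -1.    ]]
shift [-0.0002 -0.001  -0.0876]
turns [-0.0001 -0.0001 -0.0024] [ 0.0002 -0.0001  1.5684]
```

View pics/w3.png

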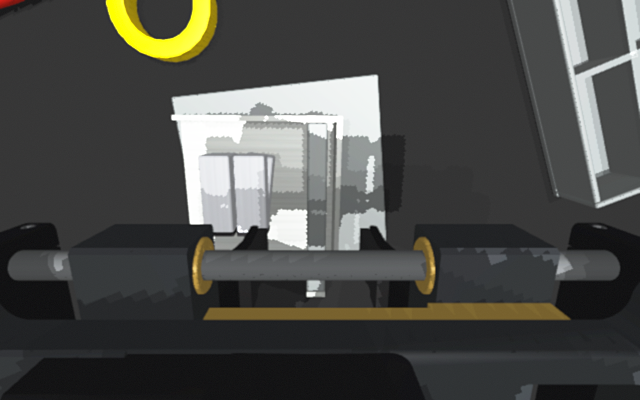

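The wrist view shows the handle between the open jaws, centred at about (0.540, −0.323). I'll go down and grip it, then lift it level.

```bash
python3 -m handwheel '[[0,-0.001,-0.02,0,0,-0.002],[0,-0.001,-0.05,0,0,-0.002],[0,-0.001,-0.07,0,0,-0.002],[0,-0.001,-0.08,0,0,-0.002],[0,-0.001,-0.0876,0,0,-0.002],[0,-0.001,-0.0876,0,0,-0.002],[0,-0.001,-0.0876,0,0,-0.002],[0,-0.001,-0.0876,0,0,-0.002]]'
python3 -m handwheel '[[0,0,0,0,0,0],[0,0,0,0,0,0],[0,0,0,0,0,0],[0,0,0,0,0,0],[0,0,0,0,0,0],[0,0,0,0,0,0],[0,0,0,0,0,0],[0,0,0,0,0,0]]' -1
python3 -m handwheel '[[0,0,0.003,0,0,0],[0,0,0.006,0,0,0],[0,0,0.01,0,0,0],[0,0,0.015,0,0,0],[0,0,0.02,0,0,0],[0,0,0.025,0,0,0],[0,0,0.03,0,0,0],[0,0,0.03,0,0,0]]'
cat > c4.py <<'E'
from m import *
import sys
s=bot.read_state(); print(np.array(s["position"]),s["force"],s["moment"],s["opening"],s["time_s"])
im,d,c=cap("side"); P=cloud(d,c); cv2.imwrite(f"pics/{sys.argv[1]}.png",cv2.resize(im[90:290,250:470],None,fx=2.5,fy=2.5))
E
python3 c4.py s6
```

```text
time_s: 29.73
position: [0.5411, -0.3237, 0.0844]
tcp_rot: [[0.919, -0.394, 0.002], [-0.394, -0.919, -0.002], [0.003, 0.001, -1.0]]
force: [-0.9, 0.6, -0.0]
opening: 0.576
grasp_force: 0.0
time_s: 30.4
position: [0.5402, -0.3233, 0.0832]
tcp_rot: [[0.919, -0.394, -0.0], [-0.394, -0.919, -0.0], [0.0, 0.0, -1.0]]
force: [-0.4, -0.7, 0.7]
opening: 0.164
grasp_force: 30.0
time_s: 31.07
position: [0.541, -0.3235, 0.1146]
tcp_rot: [[0.919, -0.394, 0.002], [-0.394, -0.919, -0.002], [0.003, 0.001, -1.0]]
force: [0.8, -0.2, -5.9]
opening: 0.156
grasp_force: 30.0
[ 0.541  -0.3235  0.1146] [ 0.7769 -0.1707 -5.9247] [-0.1635  0.0705 -0.0333] 0.15586161002923696 31.0667
```

View pics/s6.png

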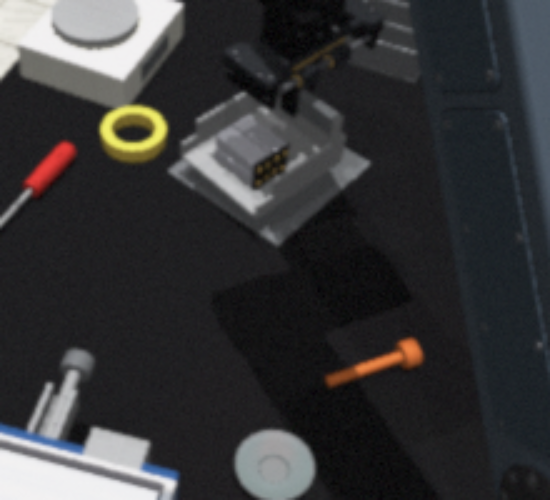

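The scoop is lifted level with all four cells in it, and the wrist force is 5.9 N, as expected. I'll carry it slowly to just above the flap, turning it to line up with the hopper.

```bash
python3 -m handwheel '[[0,0,0.015,0,0,0],[0,0,0.035,0,0,0],[0,0.003,0.06,0,0,0],[0,0.01,0.09,0,0,0],[0,0.02,0.115,0,0,0],[0,0.035,0.135,0,0,0],[0,0.052,0.148,0,0,0],[0,0.07,0.154,0,0,0]]'
python3 -m handwheel '[[-0.0008,0.02,0,0,0,0.018],[-0.0015,0.04,0,0,0,0.036],[-0.0023,0.06,0,0,0,0.054],[-0.003,0.08,0,0,0,0.072],[-0.0038,0.1,0,0,0,0.09],[-0.0045,0.12,0,0,0,0.108],[-0.0053,0.14,0,0,0,0.126],[-0.006,0.16,0,0,0,0.143]]'
python3 -m handwheel '[[-0.0008,0.02,0,0,0,0.018],[-0.0015,0.04,0,0,0,0.036],[-0.0023,0.06,0,0,0,0.054],[-0.003,0.08,0,0,0,0.072],[-0.0038,0.1,0,0,0,0.09],[-0.0045,0.12,0,0,0,0.108],[-0.0053,0.14,0,0,0,0.126],[-0.0061,0.16,0,0,0,0.1437]]'
python3 -m handwheel '[[0,0.02,0,0,0,0],[0,0.04,0,0,0,0],[0,0.06,0,0,0,0],[0,0.08,0,0,0,0],[0,0.1,0,0,0,0],[0,0.12,0,0,0,0],[0,0.137,0,0,0,0],[0,0.1475,0,0,0,0]]'
cat > c5.py <<'E'
from m import *
import sys
s=bot.read_state(); print(np.array(s["position"]),s["force"],s["joint_positions"],s["opening"],s["time_s"]); print(np.array(s["tcp_rot"]))
im,d,c=cap("side"); P=cloud(d,c); cv2.imwrite(f"pics/{sys.argv[1]}.png",cv2.resize(im[130:400,150:470],None,fx=2.2,fy=2.2))
E
python3 c5.py s7
```

```text
time_s: 31.78
position: [0.5407, -0.2525, 0.2691]
tcp_rot: [[0.919, -0.395, 0.003], [-0.395, -0.919, -0.002], [0.003, 0.001, -1.0]]
force: [0.8, 0.0, -5.4]
opening: 0.156
grasp_force: 30.0
time_s: 32.45
position: [0.5327, -0.0905, 0.2657]
tcp_rot: [[0.993, -0.117, -0.003], [-0.117, -0.993, 0.001], [-0.003, -0.001, -1.0]]
force: [0.2, -0.0, -6.0]
opening: 0.159
grasp_force: 30.0
time_s: 33.12
position: [0.5262, 0.069, 0.2658]
tcp_rot: [[0.986, 0.17, -0.003], [0.17, -0.986, 0.0], [-0.003, -0.001, -1.0]]
force: [-0.3, 1.4, -6.5]
opening: 0.156
grasp_force: 30.0
time_s: 33.78
position: [0.526, 0.2168, 0.2657]
tcp_rot: [[0.986, 0.169, -0.004], [0.169, -0.986, 0.0], [-0.004, -0.001, -1.0]]
force: [0.3, 0.1, -5.4]
opening: 0.154
grasp_force: 30.0
[0.526  0.2168 0.2657] [ 0.2858  0.0831 -5.3551] [11.1241 24.758  88.9581  0.0582 66.4875 91.3679] 0.1544734763354042 33.7833
[[ 0.9856  0.1691 -0.0037]
 [ 0.1691 -0.9856  0.0002]
 [-0.0036 -0.0008 -1.    ]]
```

View pics/s7.png

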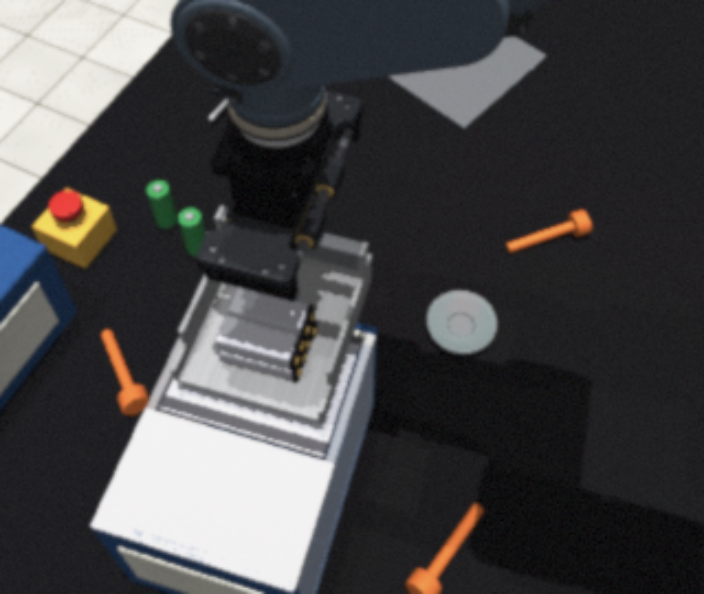

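The picture shows the loaded scoop level and square above the flap. I'll check its sideways centring in the opening and work out the pouring waypoints.

```bash
cat > pour.py <<'E'
from h import *
xh=np.array([.1676,-.9858]); yh=np.array([.9858,.1676]); o=np.array([.5097,.3226])
im,d,c=cap("side"); P=cloud(d,c); H=np.stack([(P[...,:2]-o)@xh,(P[...,:2]-o)@yh,P[...,2]],-1)
for x0 in (-.01,.02,.05):
    m=(abs(H[...,0]-x0)<.012)&(abs(H[...,1])<.09)&(H[...,2]>.196)&(H[...,2]<.222); y=H[m][:,1]
    print("walls y at x",x0,np.percentile(y,[2,98]).round(4), len(y))
m=(abs(H[...,1])<.06)&(H[...,2]>.183)&(H[...,2]<.2)&(H[...,0]<.01)&(H[...,0]>-.06); print("floor minx",np.percentile(H[m][:,0],2),np.median(H[m][:,2]))
print(bot.read_state()["position"])
def tcp(th,xl,zl):
    t=np.radians(th); X=xl+125*np.cos(t)-77.2*np.sin(t); Z=zl+125*np.sin(t)+77.2*np.cos(t)
    return np.array([X*.1676,X*-.9858,Z])/1000
def rows(base,L):
    for w in L:
        s=tcp(*w)-tcp(*base); a=-np.radians(w[0]-base[0])/2*np.array([.9858,.1676]); print("[%.4f,%.4f,%.4f,%.3f,%.3f,0],"%(*s,*a),end="")
    print()
A=[(5,-16,184),(10,-18,178),(14,-19,173),(18,-20,165),(20,-20,158),(22,-18,150),(24,-16,143),(26,-13,137)]
B=[(30,-10,130),(34,-6,122),(38,-2,115),(42,1,110),(46,4,105),(50,6,103),(52,6,103),(52,6,103)]
rows((0,-15,190),A); rows(A[-1],B)
E
python3 pour.py
```

```text
walls y at x -0.01 [-0.068   0.0679] 81
walls y at x 0.02 [-0.068   0.0648] 234
walls y at x 0.05 [-0.0681  0.065 ] 124
floor minx -0.018111684421840666 0.19026677325791663
[0.52662598 0.21630181 0.26602967]
[-0.0014,0.0081,0.0046,-0.043,-0.007,0],[-0.0031,0.0180,0.0085,-0.086,-0.015,0],[-0.0044,0.0260,0.0109,-0.120,-0.020,0],[-0.0059,0.0345,0.0098,-0.155,-0.026,0],[-0.0065,0.0384,0.0061,-0.172,-0.029,0],[-0.0069,0.0404,0.0012,-0.189,-0.032,0],[-0.0072,0.0426,-0.0028,-0.206,-0.035,0],[-0.0075,0.0439,-0.0060,-0.224,-0.038,0],
[-0.0010,0.0058,-0.0018,-0.034,-0.006,0],[-0.0019,0.0109,-0.0053,-0.069,-0.012,0],[-0.0028,0.0163,-0.0084,-0.103,-0.018,0],[-0.0039,0.0229,-0.0102,-0.138,-0.023,0],[-0.0051,0.0298,-0.0126,-0.172,-0.029,0],[-0.0064,0.0378,-0.0128,-0.206,-0.035,0],[-0.0073,0.0428,-0.0122,-0.224,-0.038,0],[-0.0073,0.0428,-0.0122,-0.224,-0.038,0],
```

The scoop is centred (walls at y ±68 mm) and its lip is where I planned. Now I push the flap down and tip.

```bash
python3 -m handwheel '[[-0.0014,0.0081,0.0046,-0.043,-0.007,0],[-0.0031,0.018,0.0085,-0.086,-0.015,0],[-0.0044,0.026,0.0109,-0.12,-0.02,0],[-0.0059,0.0345,0.0098,-0.155,-0.026,0],[-0.0065,0.0384,0.0061,-0.172,-0.029,0],[-0.0069,0.0404,0.0012,-0.189,-0.032,0],[-0.0072,0.0426,-0.0028,-0.206,-0.035,0],[-0.0075,0.0439,-0.006,-0.224,-0.038,0]]'
python3 -m handwheel '[[-0.001,0.0058,-0.0018,-0.034,-0.006,0],[-0.0019,0.0109,-0.0053,-0.069,-0.012,0],[-0.0028,0.0163,-0.0084,-0.103,-0.018,0],[-0.0039,0.0229,-0.0102,-0.138,-0.023,0],[-0.0051,0.0298,-0.0126,-0.172,-0.029,0],[-0.0064,0.0378,-0.0128,-0.206,-0.035,0],[-0.0073,0.0428,-0.0122,-0.224,-0.038,0],[-0.0073,0.0428,-0.0122,-0.224,-0.038,0]]'
python3 -m handwheel '[[0,0,0,0,0,0],[0,0,0,0,0,0],[0,0,0,0,0,0],[0,0,0,0,0,0],[0,0,0,0,0,0],[0,0,0,0,0,0],[0,0,0,0,0,0],[0,0,0,0,0,0]]'
python3 c5.py s8
```

```text
time_s: 34.55
position: [0.5204, 0.2589, 0.2605]
tcp_rot: [[0.986, 0.149, 0.073], [0.166, -0.887, -0.431], [0.0, 0.437, -0.899]]
force: [0.5, 2.1, -3.3]
opening: 0.158
grasp_force: 30.0
time_s: 35.22
position: [0.5133, 0.303, 0.2473]
tcp_rot: [[0.986, 0.105, 0.133], [0.169, -0.607, -0.776], [-0.001, 0.787, -0.616]]
force: [-0.2, 2.1, -2.3]
opening: 0.155
grasp_force: 30.1
time_s: 35.88
position: [0.5136, 0.301, 0.2492]
tcp_rot: [[0.986, 0.102, 0.132], [0.167, -0.606, -0.778], [0.001, 0.789, -0.615]]
force: [-0.4, 2.1, -1.0]
opening: 0.157
grasp_force: 30.1
[0.5136 0.301  0.2492] [-0.4133  2.0513 -1.0212] [ 38.3874  43.0446  74.5062 -43.8384  92.9765 128.9386] 0.157123306812296 35.8833
[[ 0.9859  0.102   0.1323]
 [ 0.1671 -0.6061 -0.7777]
 [ 0.0008  0.7888 -0.6146]]
```

View pics/s8.png

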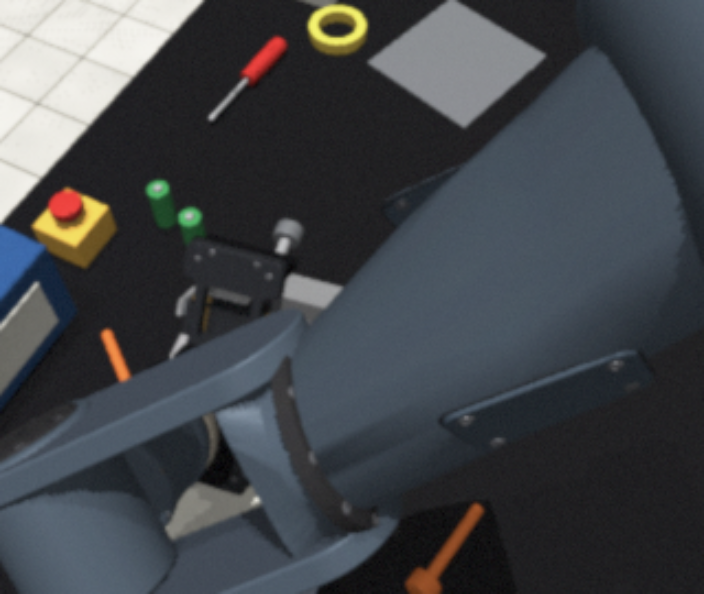

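The forces fit an empty scoop: its weight comes to about 3.2 N, plus about 3 N from the flap, so the cells have slid out. I'll withdraw along the same path and look at the scoop and flap.

```bash
python3 -m handwheel '[[0.0022,-0.013,-0.0004,0.052,0.009,0],[0.0034,-0.0199,0.002,0.086,0.015,0],[0.0045,-0.0265,0.0038,0.121,0.02,0],[0.0054,-0.0319,0.0069,0.155,0.026,0],[0.0063,-0.037,0.0104,0.19,0.032,0],[0.0073,-0.0428,0.0122,0.224,0.038,0],[0.0073,-0.0428,0.0122,0.224,0.038,0],[0.0073,-0.0428,0.0122,0.224,0.038,0]]'
python3 -m handwheel '[[0.0006,-0.0035,0.0072,0.035,0.006,0],[0.0016,-0.0094,0.0158,0.069,0.012,0],[0.0031,-0.0179,0.0169,0.104,0.018,0],[0.0044,-0.0259,0.0145,0.138,0.023,0],[0.0061,-0.0358,0.0106,0.181,0.031,0],[0.0075,-0.0439,0.012,0.224,0.038,0],[0.0075,-0.0439,0.036,0.224,0.038,0],[0.0075,-0.0439,0.036,0.224,0.038,0]]'
python3 -m handwheel '[[0,-0.03,0,0,0,0],[0,-0.065,0,0,0,0],[0,-0.1,0,0,0,0],[0,-0.135,0,0,0,-0.04],[0,-0.17,0,0,0,-0.08],[0,-0.2,0,0,0,-0.12],[0,-0.2,0,0,0,-0.1433],[0,-0.2,0,0,0,-0.1433]]'
cat > c6.py <<'E'
from h import *
xh=np.array([.1676,-.9858]); yh=np.array([.9858,.1676]); o=np.array([.5097,.3226])
im,d,c=cap("side"); P=cloud(d,c); H=np.stack([(P[...,:2]-o)@xh,(P[...,:2]-o)@yh,P[...,2]],-1)
for x in np.arange(-.13,.09,.02):
    m=(abs(H[...,0]-x)<.01)&(abs(H[...,1])<.065); q=H[m][:,2]; print(round(x,2),np.percentile(q,[2,50,98]).round(4),len(q))
s=bot.read_state(); print(s["position"],s["force"],s["joint_positions"]); print(np.array(s["tcp_rot"]))
it,dt,_=cap("top"); 
cv2.imwrite("pics/e1.png",np.vstack([cv2.resize(im[90:390,150:470],(560,300)),cv2.resize(it[120:280,120:460],(560,264))]))
E
python3 c6.py
```

```text
time_s: 36.6
position: [0.5207, 0.2565, 0.2621]
tcp_rot: [[0.986, 0.148, 0.073], [0.165, -0.885, -0.436], [0.0, 0.442, -0.897]]
force: [0.3, -0.7, -1.1]
opening: 0.159
grasp_force: 30.0
time_s: 37.27
position: [0.5293, 0.2131, 0.2986]
tcp_rot: [[0.986, 0.166, 0.002], [0.166, -0.986, -0.003], [0.001, 0.003, -1.0]]
force: [1.8, 1.1, -3.1]
opening: 0.156
grasp_force: 30.0
time_s: 37.93
position: [0.5275, 0.0136, 0.2956]
tcp_rot: [[0.993, -0.12, -0.004], [-0.12, -0.993, -0.001], [-0.004, 0.002, -1.0]]
force: [-0.1, -0.3, -2.5]
opening: 0.161
grasp_force: 30.0
-0.13 [0.1673 0.1701 0.1725] 894
-0.11 [0.1677 0.17   0.1727] 857
-0.09 [0.1676 0.1701 0.1728] 805
-0.07 [0.1674 0.1701 0.1726] 773
-0.05 [0.1676 0.1701 0.1727] 696
-0.03 [0.1651 0.1688 0.1717] 646
-0.01 [0.1655 0.1682 0.1709] 666
0.01 [0.0072 0.1681 0.1708] 686
0.03 [0.1648 0.1682 0.1708] 611
0.05 [0.1646 0.1681 0.1708] 585
0.07 [0.1653 0.169  0.1733] 609
[0.52739666 0.01475562 0.29568475] [-0.15221708 -0.16524611 -2.7161782 ] [-1.05021561e+01  1.95042820e+01  9.24579812e+01 -7.95423155e-02
  6.82521030e+01  8.62393538e+01]
[[ 9.93138927e-01 -1.16874966e-01 -3.91341583e-03]
 [-1.16878118e-01 -9.93146093e-01 -5.85969775e-04]
 [-3.81810844e-03  1.03934207e-03 -9.99992171e-01]]
```

View pics/e1.png

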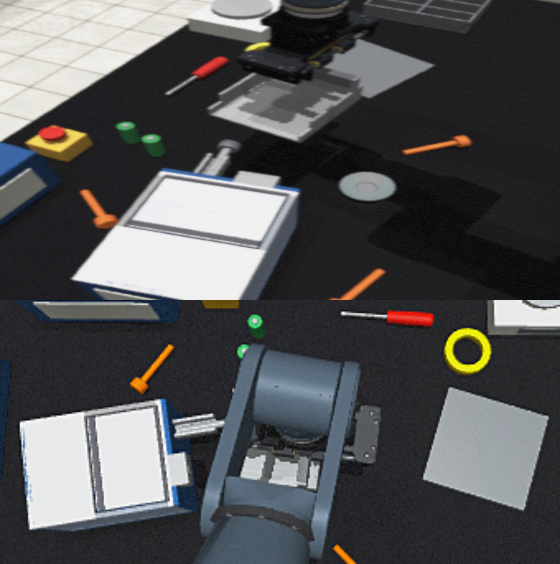

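The flap is shut and level at 0.168, the scoop is empty, the bench holds no cells, and the pin is still in the notch. I'll take the scoop back to the mat.

```bash
python3 -m handwheel '[[0.001,-0.03,0,0,0,-0.02],[0.003,-0.07,0,0,0,-0.04],[0.005,-0.11,-0.01,0,0,-0.06],[0.007,-0.15,-0.02,0,0,-0.08],[0.009,-0.19,-0.03,0,0,-0.1],[0.011,-0.23,-0.04,0,0,-0.12],[0.012,-0.26,-0.05,0,0,-0.1434],[0.012,-0.28,-0.05,0,0,-0.1434]]'
python3 -m handwheel '[[0,-0.03,-0.02,0,0,0],[0,-0.05,-0.06,0,0,0],[0,-0.0575,-0.1,0,0,0],[0,-0.0575,-0.12,0,0,0],[0,-0.0575,-0.13,0,0,0],[0,-0.0575,-0.13,0,0,0],[0,-0.0575,-0.13,0,0,0],[0,-0.0575,-0.13,0,0,0]]'
python3 g.py .5402 -.3233 .0772 -113.2
python3 - <<'E'
from m import *
im,d,c=cap("top"); P=cloud(d,c)
m=box(P,(.42,.68),(-.45,-.15),(-.005,.012))&(im.min(2)>85); comps(P,m,"mat",200)
E
```

```text
time_s: 38.7
position: [0.5398, -0.2668, 0.2441]
tcp_rot: [[0.919, -0.394, -0.004], [-0.394, -0.919, 0.001], [-0.004, 0.001, -1.0]]
force: [0.0, 0.4, -2.8]
opening: 0.161
grasp_force: 30.0
time_s: 39.37
position: [0.5419, -0.3229, 0.119]
tcp_rot: [[0.92, -0.392, 0.003], [-0.392, -0.92, -0.003], [0.004, 0.001, -1.0]]
force: [1.1, -0.8, -2.6]
opening: 0.158
grasp_force: 30.0
t 39.3667 tcp [ 0.5419 -0.3229  0.119 ] j [-40.9218  39.7353  87.2857  -0.0074  52.7629  72.1923] open 0.1583005227664716
[[ 0.9198 -0.3925  0.0028]
 [-0.3925 -0.9198 -0.0025]
 [ 0.0036  0.0013 -1.    ]]
shift [-0.0017 -0.0004 -0.0358]
turns [ 0.0013  0.0014 -0.0008] [-0.0022  0.002   1.57  ]
```

```bash
python3 -m handwheel '[[0,0,-0.008,0,0,0],[0,0,-0.016,0,0,0],[0,0,-0.022,0,0,0],[0,0,-0.027,0,0,0],[0,0,-0.031,0,0,0],[0,0,-0.0335,0,0,0],[0,0,-0.0335,0,0,0],[0,0,-0.0335,0,0,0]]'
python3 -m handwheel '[[0,0,0,0,0,0],[0,0,0,0,0,0],[0,0,0,0,0,0],[0,0,0,0,0,0],[0,0,0,0,0,0],[0,0,0,0,0,0],[0,0,0,0,0,0],[0,0,0,0,0,0]]' 0.1
python3 -m handwheel '[[0,0,0.01,0,0,0],[0,0,0.03,0,0,0],[0,0,0.06,0,0,0],[0,0,0.1,0,0,0],[0,0,0.14,0,0,0],[-0.1,0.1,0.18,0,0,0],[-0.1,0.1,0.18,0,0,0],[-0.1,0.1,0.18,0,0,0]]'
python3 - <<'E'
from m import *
for n in ["side","top"]:
    im,d,c=cap(n); P=cloud(d,c); print(n)
    comps(P,box(P,(.42,.68),(-.45,-.2),(.07,.095)),"handle",60)
    comps(P,box(P,(.45,.62),(.12,.25),(.10,.145)),"notch+pin",60)
    if n=="side": cv2.imwrite("pics/f.png",cv2.resize(im[80:400,150:470],None,fx=1.8,fy=1.8))
E
```

```text
time_s: 40.08
position: [0.5402, -0.3231, 0.0835]
tcp_rot: [[0.919, -0.395, 0.0], [-0.395, -0.919, -0.0], [0.0, -0.0, -1.0]]
force: [-1.1, 0.6, -2.9]
opening: 0.157
grasp_force: 30.0
time_s: 40.75
position: [0.5402, -0.323, 0.0837]
tcp_rot: [[0.919, -0.395, 0.0], [-0.395, -0.919, -0.0], [0.0, 0.0, -1.0]]
force: [-0.4, 0.6, -0.4]
opening: 0.54
grasp_force: 0.0
time_s: 41.42
position: [0.4543, -0.2374, 0.2594]
tcp_rot: [[0.919, -0.395, 0.002], [-0.395, -0.919, -0.001], [0.002, 0.001, -1.0]]
force: [0.5, 0.4, 0.3]
opening: 0.549
grasp_force: 0.0
side
handle px[368. 136.] 298 c [ 542.7 -322.5] size [ 19.9 139.3] ang 65.5 z 0.0856 0.0913
notch+pin px[274. 248.] 462 c [577.  178.2] size [30.4 95.5] ang 8.1 z 0.133 0.142
top
notch+pin px[241. 196.] 494 c [576.8 187.6] size [ 85.3 111.7] ang 9.4 z 0.1324 0.1434
```

View pics/f.png

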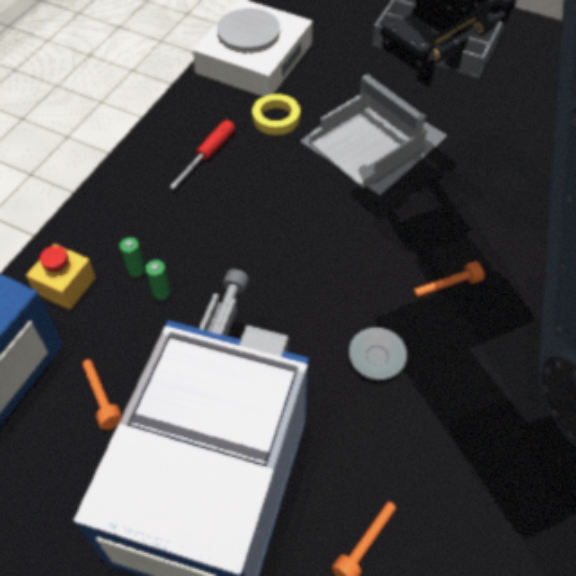

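The final view shows the empty scoop upright on its mat, the flap shut, and the pin lying in the notch. The bystanders are where they started and the gripper is clear of everything, so I'm handing in.

```bash
python3 -c "
from rig import bot
print(bot.hand_in())"
```

```text
the job is handed in; nothing more can be done
None
```

I handed the job in: all four cells are in the hopper, the flap is shut, the pin lies in the notch and the empty scoop stands upright on its mat; the hand-in returned no verdict.

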